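Set the labelling station in order

ROBOT

A 6-joint arm with a two-finger parallel gripper is mounted at the origin on a cart in front of the work surface, level with it; the furniture and walls round the work are solid. World frame = base frame: x ahead of the robot, y to its left, z up, the work surface at z = 0. Lengths are in mm, angles in rad, forces in N, time in s.
With the tool pointing down it reaches from about 350 to 875 mm from the base axis. Payload 4.2 kg.
Tool frame: the origin (TCP) lies at the very end of the fingers, on their centre line; the grasp point (between the pads) lies 19 mm behind it; z points along the fingers, y is the direction in which the jaws open and shut (so a half turn about z gives the same grasp; the last joint's range is limited). The gripper opens to 85 mm and grips with 20 to 120 N. Pads are 22 mm wide; open, the fingers measure 114 mm over their backs; the gripper's body (76 mm by 85 mm) begins 54 mm behind the grasp point. The pads swing forward as they close: fully open they stand 13 mm farther back than shut.
Start: joints at [1.463, 0.385, 0.008, 0, -1.194, -0.259], TCP at [224.111, 583.415, 231.312] pointing down, gripper open.
Joint ranges: [-3.14, 3.14], [-1.21, 2.06], [-1.07, 1.41], [-3.16, 2.05], [-2.99, -0.16], [-3.1, 3.1]. Speed limits (rad/s): [2.79, 2.79, 3.14, 3.14, 3.14, 3.14].

INTERFACE

Orientations are given as a unit quaternion [x, y, z, w].
In Python, from bench import read_state, get_image, camera_params, job_done gives the robot as it stands.
- The arm moves only by the tool send_rows, never from a script. Its arguments are lists of equal length, an entry for each row: "translation": the shift along the tool's x, y, z in m, a list of three; "yaw": the turn about the tool's z in degrees; "fingers": the closure in counts, from 0 (fully open) to 255 (shut). A call has 1 to 12 rows; each row is the pose to reach, as a shift and turn from the pose measured when the call began, along the tool's axes at that moment; what a row does not reach only later rows make up. A row lasts 1/10 s, in which the tool goes at most 50 mm and 8.59 degrees, less where a joint would pass 70% of its speed; a pose out of reach is approached as far as the arm can. A call with a gripper value outside its range is refused whole. The fingers move at their own pace and stop on an object; the grip force is fixed at half the most. Time passes only in rows, so rows that repeat a pose let the fingers close. It gives the time, the measured TCP pose, the force and the opening at its end, in the units of the state.
- read_state(): the state, without advancing time (a new reading comes with each control period).
- get_image(name): name is "scene" or "top"; returns the picture (480x640x3 uint8, blue, green, red); there is no depth.
- camera_params(name): a dict with "mtx" (3x3 intrinsics, pixels), "k1" (the pictures are not rectified: a ray, as slopes to the right and down, at radius r is drawn at 1 + k1 r^2 times it, then the intrinsics apply), "rvec" (rotation vector, rad) and "tvec" (3), from world to camera coordinates, as OpenCV has them. Camera axes: x right, y down, z forward; pixel columns grow to the right and rows downward; lengths in mm; the calibration is good to about 2 mm. A picture is of the moment at which its call begins. camera_params takes no time and is no camera call.
- job_done(): hands the job in, once; it reports no verdict.
The state is a dict: "clock": time; "joints": joint angles; "joint_vel": joint speeds; "joint_efforts": joint torques, N m; "position": TCP position; "ee_rot": TCP orientation; "contact_force": force on the tool from outside, world axes, zero at the start; "wrist_torque": the same for the moment, N m; "gripper_width": finger opening in mm.
Only numpy, scipy, OpenCV 4.12 (cv2) and the standard library are available. Lean on these libraries where they do the work, as an engineer would, in place of code of your own. Each camera call takes 0.05 s, during which the arm holds its last target.

TASK

The white bottle and the amber dropper bottle stand on each other's mats: swap them (one can be parked on any free spot meanwhile), so that the white bottle stands on the front ring of the blue mat and the dropper bottle on the front ring of the orange mat. Stand the roll of labels behind the white bottle, on the rear ring of its blue mat, lay the yellow note pad between the two bottles on the grey mat, and set the brass weight on top of the middle of the pad. Everything ends upright, centred on its mark and let go; leave the eraser and the white screw cap where they lie.

Things in the scene. Friction and masses are not known exactly. Their poses are not given: they have to be found in the camera images.
- blue_mat: thin fixed blue rubber mat, 160 x 80 mm, 3 mm thick, lying on the worktop. Two white ring marks: front ring (54 mm across), nearer the robot, and rear ring (68 mm across), farther away. Origin: centre of the FRONT ring, on the worktop (the mat's upper face is at z = 3 mm). Its x axis points away from the robot, along the mat; the rear ring's centre is at x = +90 mm, y = 0 in this frame. The mat covers x = -35 to +125 mm. Either this mat or the orange one is on the left.
- orange_mat: thin fixed orange rubber mat, same form, size, marks and axes as the blue mat; origin: centre of its FRONT ring, on the worktop; its rear ring stays empty
- grey_mat: thin fixed grey square mat, 80 x 80 mm, 3 mm thick, with a white square outline (62 mm), between the blue and the orange mat and free at the start. Origin: its centre, on the worktop; x and y axes along its edges
- white_bottle: closed white plastic bottle with white cap, 43 mm across up to about 60 mm height, narrowing above to a 27 mm cap, 98 mm tall; stands at the start on the front ring of the orange mat. Origin: centre of its underside, z up
- dropper_bottle: amber glass dropper bottle with black rubber top, body 33 mm across up to about 55 mm height, narrowing above, 102 mm tall; stands at the start on the front ring of the blue mat. Origin: centre of its underside, z up
- note_pad: yellow block of sticky notes, 50 x 51 mm, 11 mm thick, stiff, lying flat in the row of small things nearest the robot. Origin: centre of its underside; x and y along its edges, z up
- label_roll: white roll of blank labels standing on its flat end, hole upward, 58 mm across, 35 mm tall, in the front row. Origin: centre of its underside, z up
- brass_weight: brass balance weight, body 22 mm across and 24 mm tall with a 14 mm knob above it, 34 mm tall in all, in the front row. Origin: centre of its underside, z up
- eraser: bystander: blue and white eraser, 19 x 36 mm, 13 mm tall, loose in the front row. Origin: centre of its underside
- white_cap: bystander: white screw cap, 30 mm across, 17 mm tall, loose in the front row. Origin: centre of its underside

How it is judged (in metres and radians):
At the end, for the whole second after the job is handed in: Upright, at rest: white bottle within 15 mm of the blue mat's front ring centre, dropper bottle likewise on the orange mat, roll on blue rear ring (15 mm each way), pad within 15 mm of the grey mat's centre, weight on the pad within 12 mm of its centre (horizontal distance between white_bottle and blue_mat below 0.015 m and height (world z) of each of white_bottle, dropper_bottle, note_pad, label_roll below 0.008 m and angle between each of white_bottle, dropper_bottle, note_pad, label_roll, brass_weight's own z axis and vertical below 0.15 rad and linear speed of each of white_bottle, dropper_bottle, note_pad, label_roll, brass_weight below 0.02 m/s and angular speed of each of white_bottle, dropper_bottle, note_pad, label_roll, brass_weight below 0.3 rad/s and horizontal distance between dropper_bottle and orange_mat below 0.015 m and horizontal distance between note_pad and grey_mat below 0.015 m and x of label_roll in the frame of blue_mat between 0.075 and 0.105 m and y of label_roll in the frame of blue_mat between -0.015 and 0.015 m and horizontal distance between brass_weight and note_pad below 0.012 m and height (world z) of brass_weight between 0.01 and 0.019 m); the robot touches nothing.
It fails at once if the eraser is moved by more than 20 mm (distance of eraser from where it was at the start of the episode above 0.02 m).
It fails at once if the white screw cap is moved by more than 20 mm (distance of white_cap from where it was at the start of the episode above 0.02 m).
It fails at once if the white bottle is tipped over (angle between white_bottle's own z axis and vertical above 0.7 rad).
It fails at once if the dropper bottle is tipped over (angle between dropper_bottle's own z axis and vertical above 0.7 rad).
It also fails if it takes over 115 s, if anything falls off the work surface, if the arm or the gripper's body presses on something with over 40 N, if the wrist force passes 120 N, or if a joint passes its speed limit or range.

## Working session

There is one attempt and no reset: what is moved stays moved. The work goes in short steps, Python scripts to look and compute and a tool call to move; the robot and the scene stay as the last step left them, time stands still between calls to the robot, and variables do not carry over. Pictures are saved under pics/ and viewed, and the job is handed in when it is done.

Besides the shell and the picture viewer there is one more tool, called after "Emit:" by a JSON object that holds its "method" and its "body". send_rows: Moves the arm, as the interface text tells. Its arguments: {"type":"object","properties":{"translation":{"type":"array","items":{"type":"array","items":{"type":"number"}}},"yaw":{"type":"array","items":{"type":"number"}},"fingers":{"type":"array","items":{"type":"number"}}},"required":["translation","yaw","fingers"]}

```bash
ls; mkdir -p pics; python3 - <<'E'
from bench import *
import cv2
for n in("scene","top"):
    cv2.imwrite(f"pics/{n}0.png",get_image(n)); print(n,camera_params(n))
print(read_state())
E
```

```text
pics
scene {'mtx': array([[577.70947016,   0.        , 319.93488558],
       [  0.        , 577.70947016, 233.93292578],
       [  0.        ,   0.        ,   1.        ]]), 'k1': -0.1693345826976847, 'rvec': array([ 0.79249067, -2.45856744,  1.19481266]), 'tvec': array([310.57014758, 293.50518268, 565.57735293])}
top {'mtx': array([[546.54652507,   0.        , 324.32838211],
       [  0.        , 546.54652507, 239.7253604 ],
       [  0.        ,   0.        ,   1.        ]]), 'k1': -0.14335224380869457, 'rvec': array([ 2.19398935, -2.18769946,  0.05039478]), 'tvec': array([-158.01804788,  525.1017661 ,  883.42071651])}
{'clock': 0.1, 'joints': array([ 1.46258830e+00,  3.85497441e-01,  6.75872354e-03, -4.32186158e-04,
       -1.19397549e+00, -2.58577681e-01]), 'joint_vel': array([-0.00077193, -0.00176066,  0.00298682,  0.00236497, -0.00086853,
        0.00042093]), 'joint_efforts': array([-4.16761432e-04, -3.93318057e+01,  1.88929743e+01,  4.19799149e+00,
       -2.57112435e-03,  6.12462571e-06]), 'position': array([223.94690115, 582.94899844, 230.31916714]), 'ee_rot': array([ 9.83215599e-01, -1.82444859e-01, -1.28258118e-04,  9.71319175e-04]), 'contact_force': array([-0.50556993, -0.03349645, -0.57962019]), 'wrist_torque': array([ 0.02015923, -0.00105299,  0.01759115]), 'gripper_width': 85.2729074687138}
```

View pics/scene0.png

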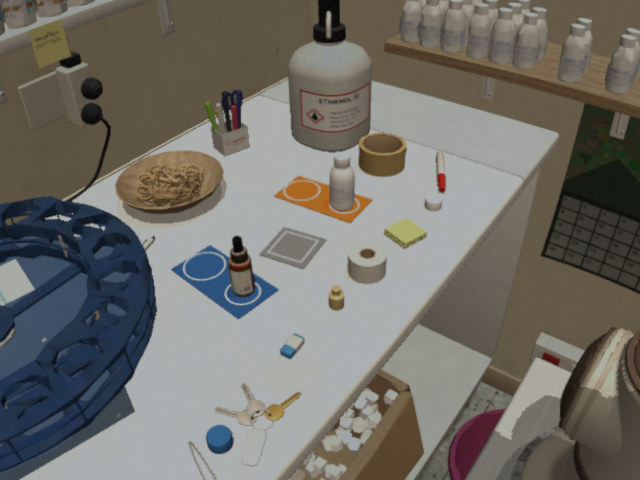

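View pics/top0.png

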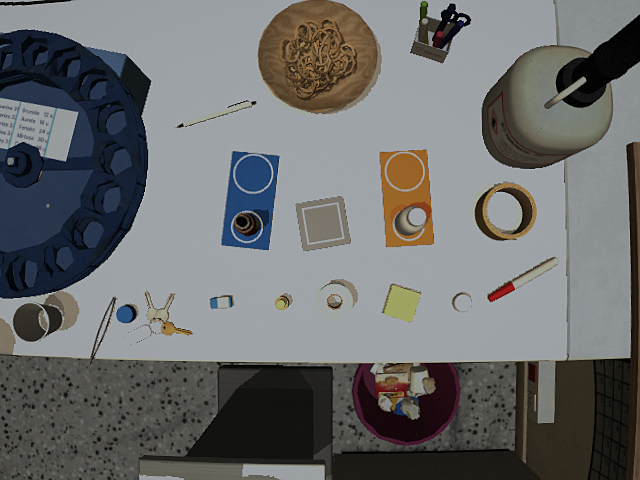

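The top view has the robot at the bottom. The blue mat with the dropper is at (250,200), the grey mat at (323,223) and the orange mat with the white bottle at (406,198). The front row runs eraser (221,302), weight (283,302), roll (335,297), pad (402,303), cap (462,302). Next I measure these precisely.

```bash
cat > h.py <<'E'
import numpy as np,cv2
from bench import *
P={n:camera_params(n) for n in("scene","top")}
def proj(n,X):
    p=P[n];R=cv2.Rodrigues(p['rvec'])[0];c=np.atleast_2d(X)@R.T+p['tvec'];s=c[:,:2]/c[:,2:];r=(s**2).sum(1)[:,None]
    s=s*(1+p['k1']*r);return s*p['mtx'][0,0]+p['mtx'][:2,2]
def unp(n,uv,z):
    p=P[n];uv=np.atleast_2d(np.array(uv,float))
    s=cv2.undistortPoints(uv[:,None],p['mtx'],np.array([p['k1'],0,0,0]))[:,0]
    R=cv2.Rodrigues(p['rvec'])[0];d=np.c_[s,np.ones(len(s))]@R;C=-R.T@p['tvec']
    return C+d*((z-C[2])/d[:,2])[:,None]
E
python3 - <<'E'
from h import *
im=cv2.imread('pics/top0.png')
for (x,y,w,h,nm) in((210,140,230,120,'a'),(200,270,280,60,'b')):
    c=cv2.resize(im[y:y+h,x:x+w],None,fx=800/w if nm=='b' else 3.4,fy=800/w if nm=='b' else 3.4,interpolation=cv2.INTER_CUBIC);cv2.imwrite(f'pics/c{nm}.png',c)
hsv=cv2.cvtColor(im,cv2.COLOR_BGR2HSV)
def rect(m,roi,z,nm):
    x0,y0,x1,y1=roi;k=np.zeros(m.shape,np.uint8);k[y0:y1,x0:x1]=m[y0:y1,x0:x1]*255
    cs,_=cv2.findContours(k,cv2.RETR_EXTERNAL,cv2.CHAIN_APPROX_NONE);c=np.vstack([q for q in cs if cv2.contourArea(q)>30])[:,0]
    X=unp('top',c,z)[:,:2].astype(np.float32);r=cv2.minAreaRect(X);print(nm,r,cv2.boxPoints(r).round(1).tolist())
H,S,V=cv2.split(hsv)
rect((S>120)&(abs(H.astype(int)-107)<15),(205,140,295,260),3,'blue')
rect((S>150)&(abs(H.astype(int)-13)<8),(365,140,450,260),3,'orange')
g=im.astype(int)
rect((V<185)&(V>100),(285,190,360,258),3,'grey')
rect((S>60)&(abs(H.astype(int)-28)<8),(375,275,430,330),11,'pad')
rect((V>60)&(S>90)&(abs(H.astype(int)-107)<25),(205,285,240,320),13,'eraser')
for n,uv,z in(('weight',(283,301),34),('roll',(334,296),35),('cap',(462,301),17),('dropper',(247,219.5),102),('white',(417,215),98)):print(n,unp('top',uv,z).round(1))
print(proj('top',[[224,583,231],[224,583,0],[0,0,0]]))
E
```

```text
blue ((592.7981567382812, -31.78760528564453), (78.96761322021484, 159.23611450195312), 84.06536865234375) [[509.5, -62.79999923706055], [667.9000244140625, -79.30000305175781], [676.0999755859375, -0.699999988079071], [517.7000122070312, 15.699999809265137]]
orange ((597.1837768554688, -293.4760437011719), (159.1199493408203, 79.71434020996094), 3.7719886302948) [[515.2000122070312, -258.8999938964844], [520.4000244140625, -338.5], [679.2000122070312, -328.0], [673.9000244140625, -248.5]]
grey ((553.332763671875, -152.3569793701172), (111.98206329345703, 123.68501281738281), 0.10893937945365906) [[497.20001220703125, -90.5999984741211], [497.5, -214.3000030517578], [609.4000244140625, -214.10000610351562], [609.2000122070312, -90.4000015258789]]
pad ((421.83880615234375, -282.65838623046875), (51.35663986206055, 50.28044128417969), 72.96949005126953) [[390.29998779296875, -299.79998779296875], [438.3999938964844, -314.6000061035156], [453.3999938964844, -265.5], [405.29998779296875, -250.6999969482422]]
eraser ((421.53546142578125, 26.548616409301758), (14.817646980285645, 10.032452583312988), 0.5532443523406982) [[414.1000061035156, 31.5], [414.20001220703125, 21.5], [429.0, 21.600000381469727], [428.8999938964844, 31.600000381469727]]
weight [[426.2 -90.9  34. ]]
roll [[ 434.6 -172.4   35. ]]
cap [[ 425.3 -382.6   17. ]]
dropper [[550.7 -42.  102. ]]
white [[ 558.4 -295.5   98. ]]
[[-158.90251572  426.99918622]
 [ -74.59761804  401.30909357]
 [ 231.96696417  546.64690725]]
```

View pics/ca.png

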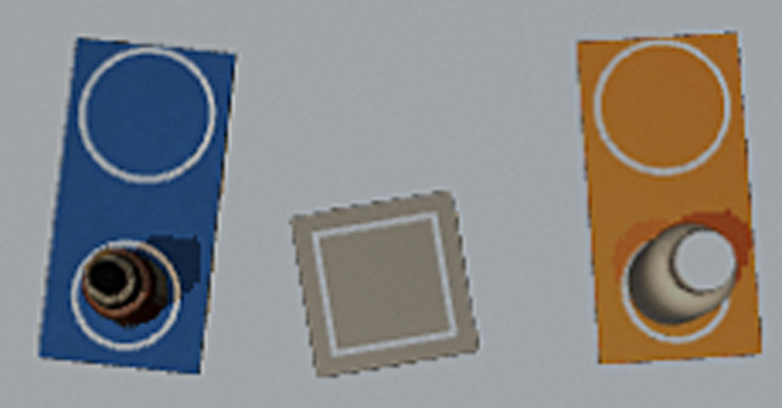

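View pics/cb.png

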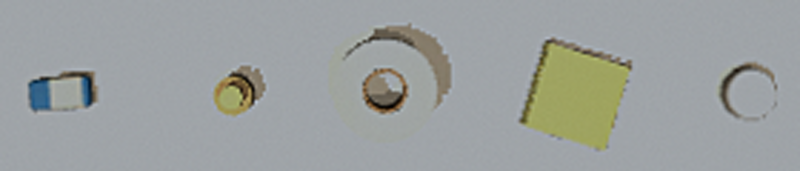

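```bash
cat > ov.py <<'E'
from h import *
def circ(x,y,z,d):
    t=np.linspace(0,2*np.pi,60);return np.c_[x+d/2*np.cos(t),y+d/2*np.sin(t),0*t+z]
def draw(n,im,items,roi,out,f):
    x0,y0,w,h=roi;c=cv2.resize(im[y0:y0+h,x0:x0+w],None,fx=f,fy=f,interpolation=cv2.INTER_CUBIC)
    for L,col in items:
        p=((proj(n,L)-[x0,y0]+.5)*f-.5)*16;cv2.polylines(c,[p.round().astype(np.int32)],False,col,1,cv2.LINE_AA,4)
    cv2.imwrite(out,c)
E
python3 - <<'E'
from ov import *
g=np.array([[290,215],[448,190],[480,350],[318,378]])/3.4+[210,140]
X=unp('top',g,3);print('grey',X.round(1),X.mean(0))
X=unp('top',[[334.7,301.5],[283-1.2,303.5]],35);print(X)
print('drop',unp('top',[242.3,221.5],102),'white',unp('top',[417,216],98))
r=(0,0,255);k=(0,255,0)
ob=[(550,-30,[(3,33),(58,33),(100,12)]),(555,-297,[(3,43),(60,43),(98,27)]),(426,-90,[(0,22),(24,22),(34,14)]),(432,-173,[(0,58),(35,58)]),(425,-383,[(0,30),(17,30)]),
(548,-27.1,[(3,54)]),(637.6,-36.4,[(3,68)]),(552.3,-296.4,[(3,54)]),(642,-290.5,[(3,68)])]
it=[(circ(x,y,z,d),r if z!=3 or d in(54,68) else k) for x,y,l in ob for z,d in l]
im=cv2.imread('pics/top0.png');draw('top',im,it,(210,140,230,120),'pics/oa.png',3.4);draw('top',im,it,(200,270,280,60),'pics/ob.png',2.857)
im=cv2.imread('pics/scene0.png');draw('scene',im,it,(165,145,290,230),'pics/oc.png',2.6)
E
```

```text
grey [[ 586.9 -107.8    3. ]
 [ 599.4 -185.3    3. ]
 [ 520.9 -201.     3. ]
 [ 507.  -122.     3. ]] [ 553.56733905 -154.02386724    3.        ]
[[ 425.80182515 -173.51041337   35.        ]
 [ 422.23457652  -89.06666761   35.        ]]
drop [[547.65930812 -35.02115884 102.        ]] white [[ 556.91409797 -295.5018688    98.        ]]
```

View pics/oa.png

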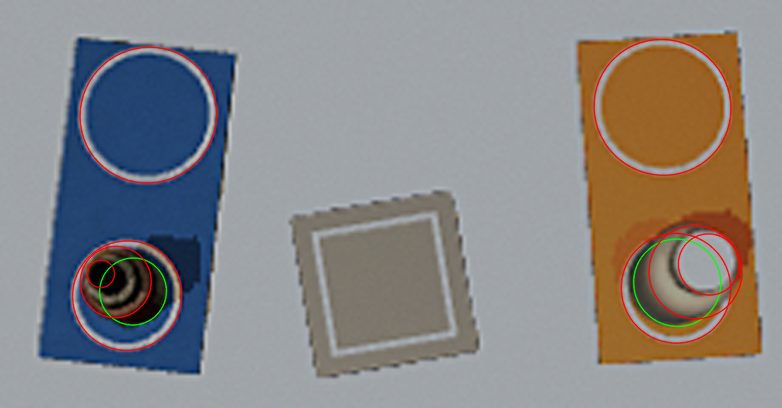

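View pics/ob.png

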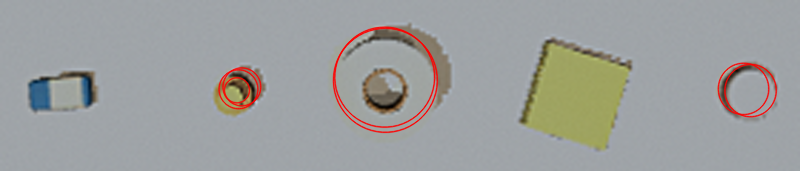

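View pics/oc.png

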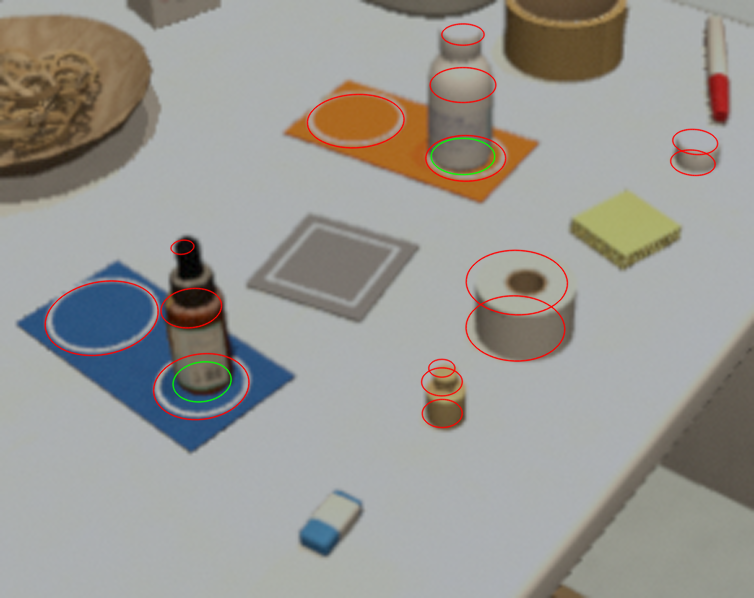

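```bash
python3 - <<'E'
from ov import *
r=(0,0,255);k=(0,255,0)
ob=[(546.5,-29,[(3,33),(58,33),(100,12)]),(555,-296,[(3,43),(60,43),(98,27)]),(422,-89,[(0,22),(24,22),(34,14)]),(425,-173,[(0,58),(35,58)]),(425,-383,[(0,30),(17,30)])]
it=[(circ(x,y,z,d),r if z!=3 or d in(54,68) else k) for x,y,l in ob for z,d in l]
im=cv2.imread('pics/top0.png');draw('top',im,it,(210,190,240,60),'pics/oa2.png',3.3);draw('top',im,it,(200,270,280,60),'pics/ob2.png',2.857)
a=cv2.imread('pics/oa2.png');b=cv2.imread('pics/ob2.png');cv2.imwrite('pics/oab2.png',np.vstack([a,cv2.copyMakeBorder(b,0,0,0,0,0)[:,:a.shape[1]]]) if b.shape[1]>=a.shape[1] else a)
im=cv2.imread('pics/scene0.png');draw('scene',im,it,(165,145,290,230),'pics/oc2.png',2.6)
E
```

```text
(no output)
```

View pics/oab2.png

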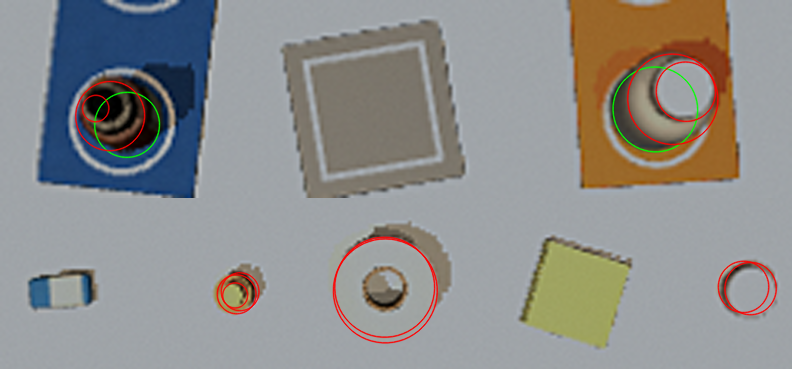

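View pics/oc2.png

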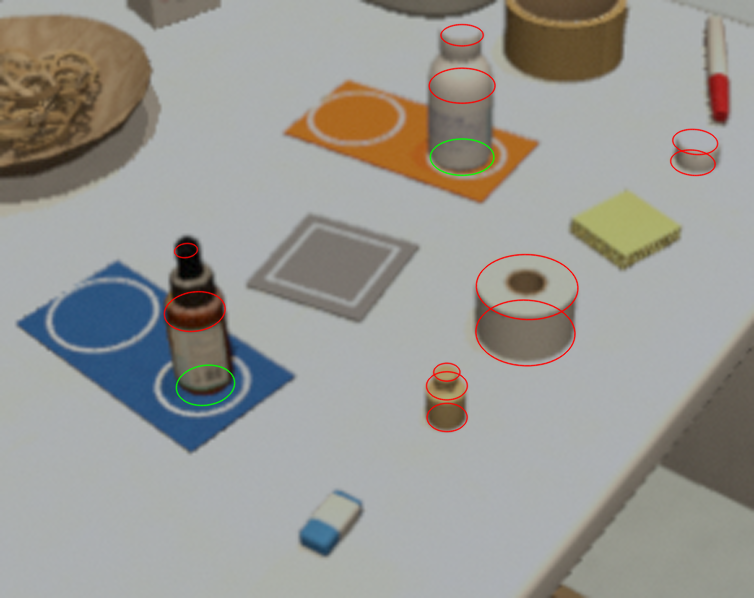

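```bash
python3 - <<'E'
from h import *
for z in(0,80,150,200,250):
    print(z,unp('top',[[60,297],[146,180],[22,160],[0,240]],z)[:,:2].round(0).tolist(),'scene',unp('scene',[[5,325],[155,290],[60,465]],z)[:,:2].round(0).tolist())
print(unp('top',[[490,160],[540,160],[360,360],[0,360],[500,210]],0).round(0))
for z in(0,200,300):print(unp('top',[[483,130],[575,80]],z).round(0))
E
```

```text
0 [[426.0, 300.0], [628.0, 149.0], [667.0, 382.0], [524.0, 419.0]] scene [[792.0, 232.0], [663.0, 43.0], [528.0, 314.0]]
80 [[431.0, 259.0], [615.0, 121.0], [650.0, 334.0], [520.0, 368.0]] scene [[695.0, 254.0], [583.0, 91.0], [467.0, 325.0]]
150 [[435.0, 223.0], [603.0, 97.0], [636.0, 292.0], [517.0, 323.0]] scene [[610.0, 273.0], [513.0, 133.0], [414.0, 334.0]]
200 [[437.0, 198.0], [595.0, 80.0], [625.0, 262.0], [514.0, 291.0]] scene [[549.0, 287.0], [464.0, 162.0], [375.0, 341.0]]
250 [[440.0, 173.0], [586.0, 63.0], [615.0, 232.0], [511.0, 259.0]] scene [[488.0, 300.0], [414.0, 192.0], [337.0, 347.0]]
[[ 663. -438.    0.]
 [ 665. -527.    0.]
 [ 327. -216.    0.]
 [ 312.  417.    0.]
 [ 577. -454.    0.]]
[[ 715. -427.    0.]
 [ 811. -599.    0.]]
[[ 663. -369.  200.]
 [ 737. -503.  200.]]
[[ 637. -340.  300.]
 [ 701. -455.  300.]]
```

```bash
python3 - <<'E'
from ov import *
im=cv2.imread('pics/top0.png');it=[]
draw('top',im,it,(0,0,200,350),'pics/cf.png',1.7)
E
```

```text
(no output)
```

View pics/cf.png

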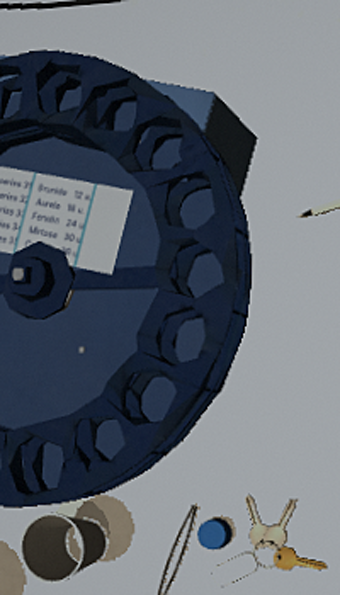

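Emit:
{"method": "send_rows", "body": {"translation": [[0.02, 0.02, -0.03], [0.05, 0.055, -0.03], [0.085, 0.094, -0.03], [0.12, 0.132, -0.03], [0.155, 0.171, -0.03], [0.19, 0.209, -0.03], [0.225, 0.248, -0.03], [0.26, 0.287, -0.03], [0.295, 0.325, -0.03], [0.33, 0.364, -0.03], [0.365, 0.402, -0.03], [0.39, 0.43, -0.03]], "yaw": [0, -2, -4, -6, -8, -10, -12, -14, -16, -18, -20, -21], "fingers": [0, 0, 0, 0, 0, 0, 0, 0, 0, 0, 0, 0]}}

```text
clock: 1.3
position: [431.5, 45.5, 261.3]
ee_rot: [1.0, 0.0, -0.0, 0.001]
contact_force: [2.4, 1.4, -0.5]
gripper_width: 85.7
```

Emit:
{"method": "send_rows", "body": {"translation": [[0.01, 0.028, 0], [0.025, 0.068, 0], [0.04, 0.11, 0], [0.055, 0.153, 0], [0.07, 0.196, 0], [0.085, 0.238, 0.01], [0.1, 0.28, 0.02], [0.112, 0.313, 0.04], [0.119, 0.333, 0.055], [0.1225, 0.3415, 0.061], [0.1225, 0.3415, 0.061], [0.1225, 0.3415, 0.061]], "yaw": [0, 0, 0, 0, 0, 0, 0, 0, 0, 0, 0, 0], "fingers": [0, 0, 0, 0, 0, 0, 0, 0, 0, 0, 0, 0]}}

```text
clock: 2.5
position: [554.4, -295.4, 201.4]
ee_rot: [1.0, 0.001, 0.0, 0.001]
contact_force: [-0.2, 0.5, 0.0]
gripper_width: 85.4
```

```bash
python3 - <<'E'
from h import *
cv2.imwrite('pics/t1.png',get_image('top'));cv2.imwrite('pics/s1.png',get_image('scene'))
s=read_state();print(s['position'],s['joints'],s['ee_rot'])
E
```

```text
[ 554.69107412 -295.03025832  202.2636246 ] [-0.23082718  0.40932403 -0.0293126   0.00186376 -1.12995127  1.80332271] [9.99998258e-01 1.24630645e-03 8.81103048e-04 1.07423194e-03]
```

View pics/s1.png

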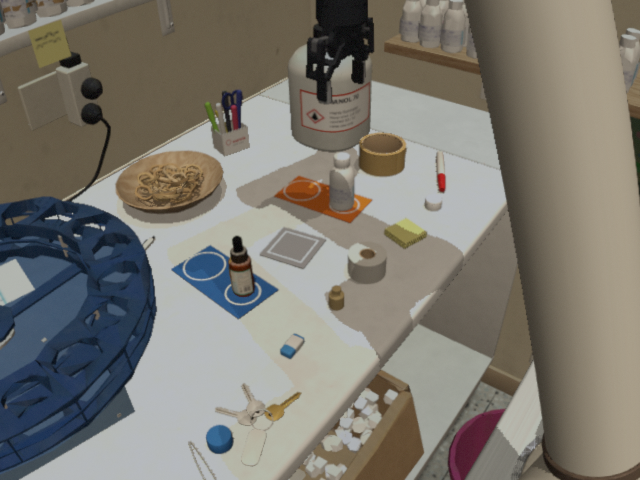

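View pics/t1.png

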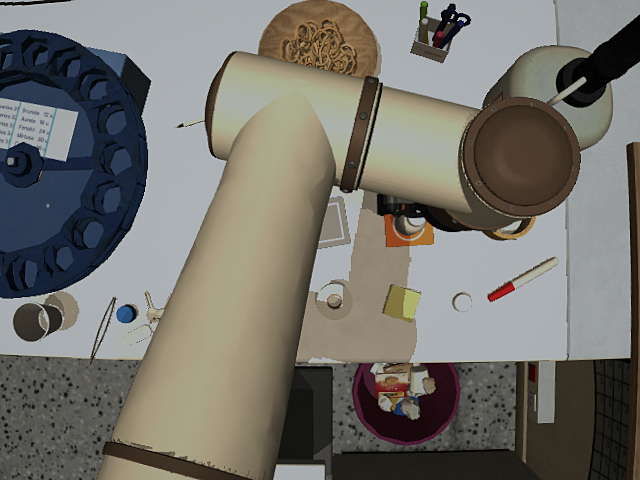

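```bash
python3 - <<'E'
from h import *
for z in(200,300,400,450,500,550,600):print(z,proj('top',[554,-295,z]).round(), unp('top',[[520,155],[580,165],[340,100],[520,100]],z)[:,:2].round().tolist())
# ethanol: bottom edges in scene, shoulder heights
for z in(0,200,250,300,350,400):print(z,unp('scene',[[330,145],[330,45],[330,8]],z)[:,:2].round().tolist(), 'top', unp('top',[[560,75],[585,85],[513,165],[548,104]],z)[:,:2].round().tolist())
E
```

```text
200 [[429. 211.]] [[630.0, -419.0], [618.0, -504.0], [702.0, -178.0], [706.0, -422.0]]
300 [[445. 201.]] [[608.0, -383.0], [598.0, -456.0], [670.0, -176.0], [674.0, -386.0]]
400 [[468. 188.]] [[587.0, -347.0], [578.0, -408.0], [639.0, -174.0], [641.0, -349.0]]
450 [[482. 180.]] [[576.0, -329.0], [568.0, -384.0], [623.0, -173.0], [625.0, -331.0]]
500 [[501. 169.]] [[565.0, -311.0], [559.0, -360.0], [607.0, -172.0], [609.0, -313.0]]
550 [[523. 156.]] [[555.0, -293.0], [549.0, -336.0], [591.0, -171.0], [593.0, -294.0]]
600 [[552. 139.]] [[544.0, -275.0], [539.0, -312.0], [575.0, -170.0], [577.0, -276.0]]
0 [[702.0, -464.0], [1058.0, -962.0], [1286.0, -1282.0]] top [[819.0, -571.0], [802.0, -618.0], [655.0, -478.0], [765.0, -546.0]]
200 [[489.0, -172.0], [724.0, -500.0], [874.0, -710.0]] top [[744.0, -482.0], [731.0, -518.0], [616.0, -409.0], [701.0, -462.0]]
250 [[436.0, -98.0], [640.0, -384.0], [771.0, -567.0]] top [[725.0, -459.0], [713.0, -493.0], [606.0, -392.0], [686.0, -441.0]]
300 [[383.0, -25.0], [557.0, -268.0], [668.0, -424.0]] top [[706.0, -437.0], [695.0, -468.0], [597.0, -374.0], [670.0, -420.0]]
350 [[330.0, 48.0], [473.0, -152.0], [565.0, -281.0]] top [[687.0, -414.0], [677.0, -443.0], [587.0, -357.0], [654.0, -399.0]]
400 [[277.0, 121.0], [390.0, -37.0], [462.0, -138.0]] top [[669.0, -392.0], [659.0, -418.0], [577.0, -340.0], [638.0, -378.0]]
```

Emit:
{"method": "send_rows", "body": {"translation": [[0, 0.001, 0.02], [0, 0.001, 0.05], [0, 0.001, 0.08], [0, 0.001, 0.11], [0, 0.001, 0.135], [0, 0.001, 0.152], [0, 0.001, 0.162], [0, 0.001, 0.168], [0, 0.001, 0.168], [0, 0.001, 0.168]], "yaw": [0, 0, 0, 0, 0, 0, 0, 0, 0, 0], "fingers": [0, 0, 0, 0, 0, 0, 0, 0, 0, 0]}}

```text
clock: 3.6
position: [555.8, -296.5, 35.4]
ee_rot: [1.0, 0.002, 0.002, 0.001]
contact_force: [0.3, 0.2, 0.2]
gripper_width: 85.5
```

```bash
cat > look.py <<'E'
from h import *
import sys
t=sys.argv[1];a=get_image('scene');cv2.imwrite(f'pics/{t}s.png',a)
x,y,w,h=map(int,sys.argv[2:6]) if len(sys.argv)>2 else (0,0,640,480)
f=min(800/w,600/h);cv2.imwrite(f'pics/{t}.png',cv2.resize(a[y:y+h,x:x+w],None,fx=f,fy=f,interpolation=cv2.INTER_CUBIC))
s=read_state();print(s['clock'],s['position'].round(1),s['contact_force'].round(1),s['gripper_width'])
E
python3 look.py d1 220 60 240 180
```

```text
3.65 [ 555.8 -296.5   35.5] [ 0.6  0.5 -1. ] 85.29633469926655
```

View pics/d1.png

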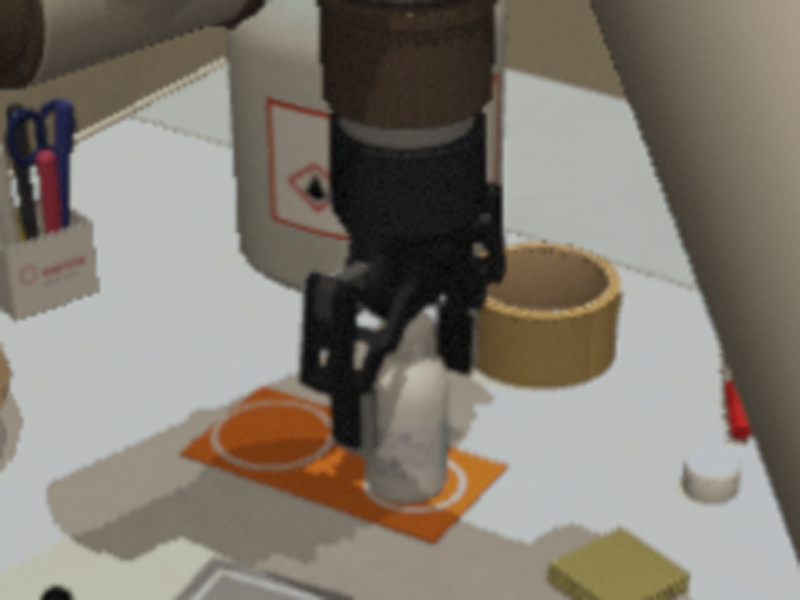

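The bottle stands between the open fingers, with the cap clear below the gripper body. Closing now.

Emit:
{"method": "send_rows", "body": {"translation": [[0, 0, 0.002], [0, 0, 0.002], [0, 0, 0.002], [0, 0, 0.002], [0, 0, 0.002], [0, 0, 0.002], [0, 0, 0.002], [0, 0, 0.002]], "yaw": [0, 0, 0, 0, 0, 0, 0, 0], "fingers": [130, 255, 255, 255, 255, 255, 255, 255]}}

```text
clock: 4.45
position: [556.4, -296.7, 34.1]
ee_rot: [1.0, 0.002, 0.003, 0.002]
contact_force: [0.0, 0.6, 4.9]
gripper_width: 40.4
```

Emit:
{"method": "send_rows", "body": {"translation": [[0, 0, -0.01], [0, 0, -0.03], [0, 0, -0.06], [0, 0, -0.09], [0.004, -0.005, -0.11], [0.018, -0.025, -0.12], [0.036, -0.05, -0.125], [0.054, -0.075, -0.125], [0.072, -0.1, -0.125], [0.086, -0.12, -0.125], [0.094, -0.131, -0.125], [0.094, -0.131, -0.125]], "yaw": [0, 0, 0, 0, 0, 0, 0, 0, 0, 0, 0, 0], "fingers": [255, 255, 255, 255, 255, 255, 255, 255, 255, 255, 255, 255]}}

```text
clock: 5.65
position: [649.6, -163.7, 158.5]
ee_rot: [1.0, 0.003, 0.002, 0.002]
contact_force: [-0.1, -0.2, -0.9]
gripper_width: 40.1
```

```bash
python3 look.py d2 140 40 320 240
```

```text
5.7 [ 648.9 -164.6  158.6] [-0.5 -0.4 -0.9] 40.32137840631333
```

View pics/d2.png

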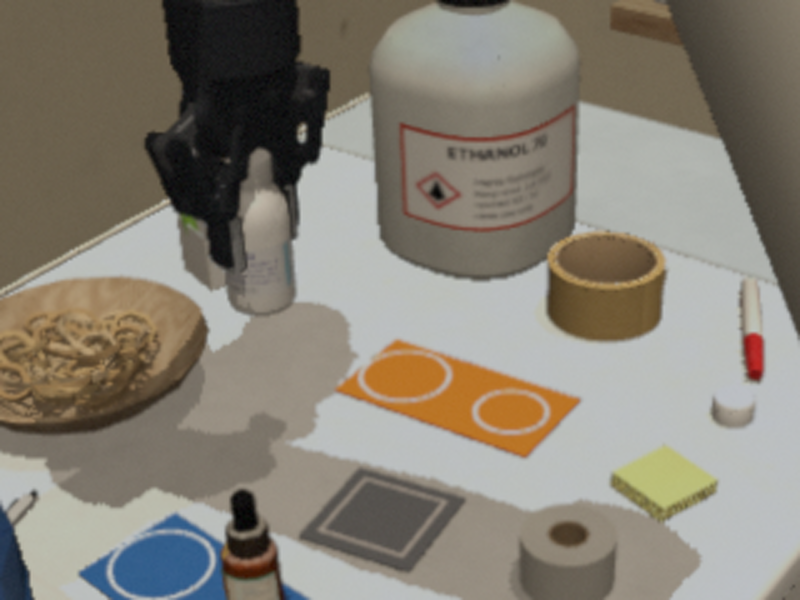

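Emit:
{"method": "send_rows", "body": {"translation": [[-0.007, 0, 0.02], [-0.015, 0, 0.05], [-0.015, 0, 0.08], [-0.015, 0, 0.105], [-0.015, 0, 0.117], [-0.015, 0, 0.123], [-0.015, 0, 0.126], [-0.015, 0, 0.1265], [-0.015, 0, 0.127], [-0.015, 0, 0.127]], "yaw": [0, 0, 0, 0, 0, 0, 0, 0, 0, 0], "fingers": [255, 255, 255, 255, 255, 255, 255, 255, 255, 255]}}

```text
clock: 6.7
position: [635.0, -165.1, 32.5]
ee_rot: [1.0, 0.002, 0.003, 0.002]
contact_force: [0.6, -0.9, -0.5]
gripper_width: 39.8
```

Emit:
{"method": "send_rows", "body": {"translation": [[0, 0, 0.001], [0, 0, 0.0015], [0, 0, 0.0015]], "yaw": [0, 0, 0], "fingers": [255, 255, 255]}}

```text
clock: 7.0
position: [635.1, -165.0, 31.2]
ee_rot: [1.0, 0.002, 0.003, 0.002]
contact_force: [-0.3, -0.2, -0.5]
gripper_width: 40.6
```

Emit:
{"method": "send_rows", "body": {"translation": [[0, 0, 0.001], [0, 0, 0.002], [0, 0, 0.002]], "yaw": [0, 0, 0], "fingers": [255, 255, 255]}}

```text
clock: 7.3
position: [635.3, -165.0, 31.1]
ee_rot: [1.0, 0.002, 0.003, 0.002]
contact_force: [-2.6, 1.4, 9.2]
gripper_width: 40.3
```

Contact felt (9 N). I'll release and rise.

Emit:
{"method": "send_rows", "body": {"translation": [[0, 0, 0], [0, 0, 0], [0, 0, 0], [0, 0, 0], [0, 0, 0], [0, 0, -0.02], [0, 0, -0.05], [0, 0, -0.09], [0, 0, -0.13], [0, 0, -0.16], [0, 0, -0.17], [0, 0, -0.17]], "yaw": [0, 0, 0, 0, 0, 0, 0, 0, 0, 0, 0, 0], "fingers": [100, 50, 0, 0, 0, 0, 0, 0, 0, 0, 0, 0]}}

```text
clock: 8.5
position: [634.9, -164.4, 202.6]
ee_rot: [1.0, 0.002, 0.005, 0.002]
contact_force: [-0.3, -0.4, -0.4]
gripper_width: 85.0
```

Emit:
{"method": "send_rows", "body": {"translation": [[-0.01, -0.015, 0], [-0.03, -0.045, 0], [-0.05, -0.077, 0], [-0.068, -0.105, 0], [-0.08, -0.124, 0], [-0.0873, -0.1347, 0], [-0.0873, -0.1347, 0.015], [-0.0873, -0.1347, 0.03]], "yaw": [0, 0, 0, 0, 0, 0, 0, 0], "fingers": [0, 0, 0, 0, 0, 0, 0, 0]}}

```text
clock: 9.3
position: [546.7, -30.0, 170.0]
ee_rot: [1.0, 0.003, 0.004, 0.002]
contact_force: [-0.5, 0.1, -0.4]
gripper_width: 85.4
```

```bash
python3 look.py d3 140 90 320 240
```

```text
9.35 [544.9 -30.3 166.9] [-0.7  0.2 -3. ] 85.63209168303949
```

View pics/d3.png

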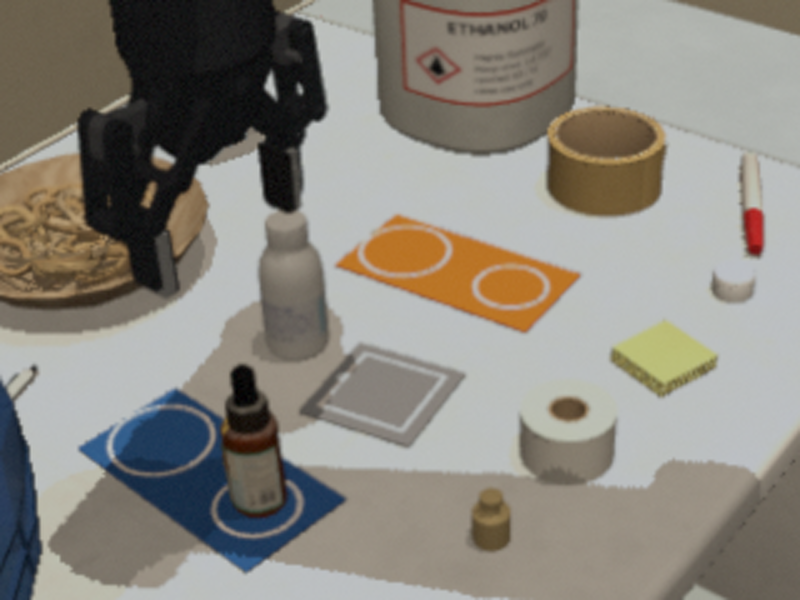

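Emit:
{"method": "send_rows", "body": {"translation": [[0.002, -0.001, 0.02], [0.002, -0.001, 0.045], [0.002, -0.001, 0.07], [0.002, -0.001, 0.095], [0.002, -0.001, 0.115], [0.002, -0.001, 0.125], [0.002, -0.001, 0.13], [0.002, -0.001, 0.13], [0.002, -0.001, 0.13]], "yaw": [0, 0, 0, 0, 0, 0, 0, 0, 0], "fingers": [0, 0, 0, 0, 0, 0, 0, 0, 0]}}

```text
clock: 10.25
position: [547.9, -29.8, 37.6]
ee_rot: [1.0, 0.002, 0.002, 0.002]
contact_force: [1.0, 0.2, 1.0]
gripper_width: 85.4
```

```bash
python3 look.py d4 140 150 240 180
```

```text
10.3 [548.  -29.8  37.8] [ 0.7 -0.4 -0.1] 85.4176550419142
```

View pics/d4.png

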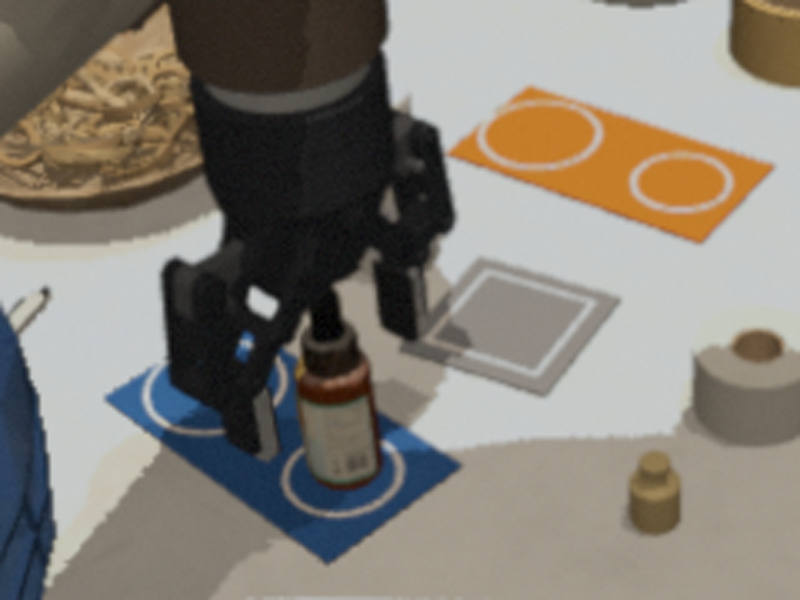

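Emit:
{"method": "send_rows", "body": {"translation": [[0, 0, 0.002], [0, 0, 0.002], [0, 0, 0.002], [0, 0, 0.002], [0, 0, 0.002], [0, 0, 0.002], [0, 0, 0.002], [0, 0, 0.002], [0, 0, 0.002]], "yaw": [0, 0, 0, 0, 0, 0, 0, 0, 0], "fingers": [100, 150, 200, 255, 255, 255, 255, 255, 255]}}

```text
clock: 11.2
position: [548.3, -29.8, 36.2]
ee_rot: [1.0, 0.002, 0.002, 0.002]
contact_force: [-0.4, -0.5, 5.2]
gripper_width: 30.6
```

Emit:
{"method": "send_rows", "body": {"translation": [[0, 0, -0.01], [0, 0, -0.03], [0, 0, -0.06], [0, 0, -0.09], [0, 0.005, -0.11], [0, 0.03, -0.115], [0, 0.065, -0.115], [0, 0.1, -0.115], [0, 0.135, -0.115], [0, 0.17, -0.115], [0.002, 0.2, -0.115], [0.002, 0.225, -0.115]], "yaw": [0, 0, 0, 0, 0, 0, 0, 0, 0, 0, 0, 0], "fingers": [255, 255, 255, 255, 255, 255, 255, 255, 255, 255, 255, 255]}}

```text
clock: 12.4
position: [550.3, -255.8, 151.8]
ee_rot: [1.0, 0.002, 0.002, 0.002]
contact_force: [-0.3, -0.7, -0.1]
gripper_width: 30.3
```

```bash
python3 look.py d5 140 50 320 240
```

```text
12.45 [ 550.3 -258.4  151.7] [ 2.6 -1.3 -0.1] 30.835359524115038
```

View pics/d5.png

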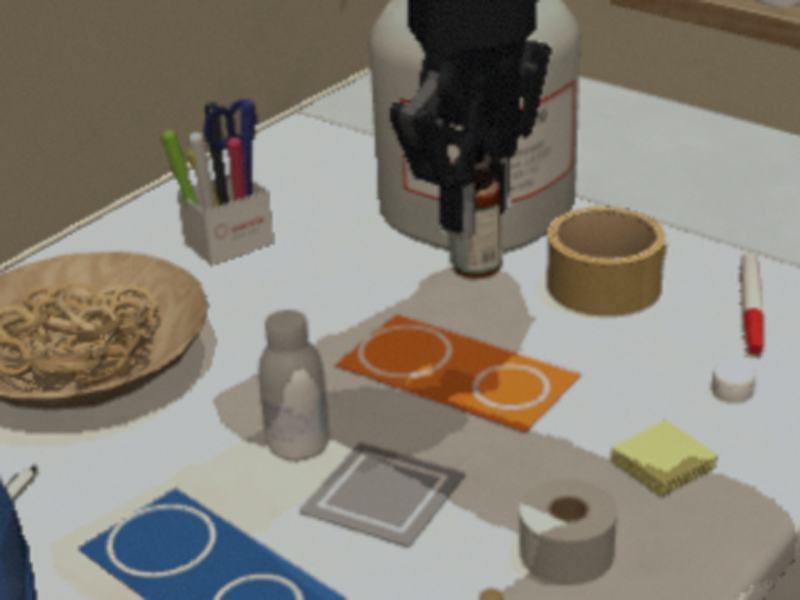

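Emit:
{"method": "send_rows", "body": {"translation": [[0.001, 0.015, 0], [0.002, 0.03, 0], [0.002, 0.038, 0.01], [0.002, 0.038, 0.03], [0.002, 0.038, 0.055], [0.002, 0.038, 0.08], [0.002, 0.038, 0.097], [0.002, 0.038, 0.107], [0.002, 0.038, 0.111], [0.002, 0.038, 0.113], [0.002, 0.038, 0.113]], "yaw": [0, 0, 0, 0, 0, 0, 0, 0, 0, 0, 0], "fingers": [255, 255, 255, 255, 255, 255, 255, 255, 255, 255, 255]}}

```text
clock: 13.55
position: [553.3, -297.0, 39.5]
ee_rot: [1.0, 0.001, 0.003, 0.002]
contact_force: [-0.6, -0.3, -0.7]
gripper_width: 30.4
```

```bash
python3 look.py d6 260 90 160 120
```

```text
13.6 [ 553.4 -297.1   39.7] [-0.6 -0.  -0.3] 30.582618314841756
```

View pics/d6.png

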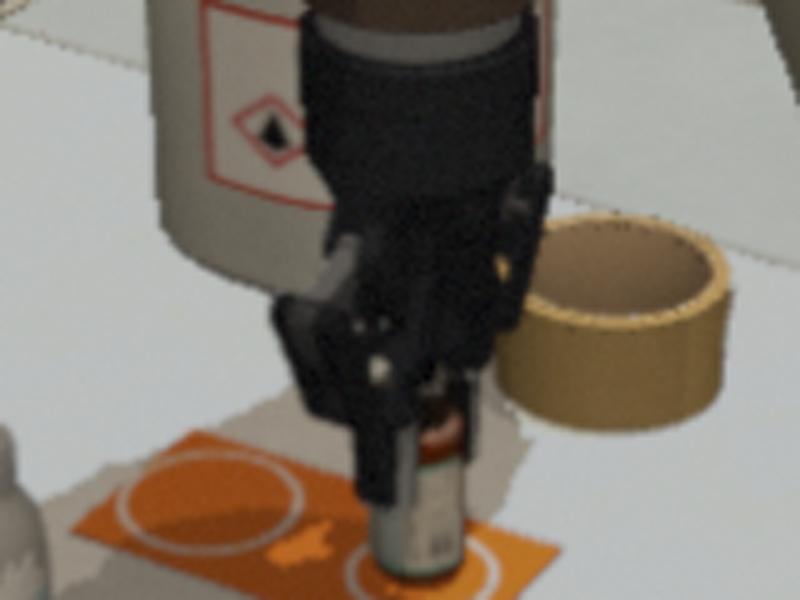

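Emit:
{"method": "send_rows", "body": {"translation": [[0, 0, 0.0015], [0, 0, 0.003], [0, 0, 0.004], [0, 0, 0.0045], [0, 0, 0.0045]], "yaw": [0, 0, 0, 0, 0], "fingers": [255, 255, 255, 255, 255]}}

```text
clock: 14.1
position: [553.8, -297.2, 36.2]
ee_rot: [1.0, 0.001, 0.003, 0.003]
contact_force: [-0.7, 0.8, 4.1]
gripper_width: 30.5
```

Touched down at the same TCP height as at pick-up. Releasing and rising.

Emit:
{"method": "send_rows", "body": {"translation": [[0, 0, 0], [0, 0, 0], [0, 0, 0], [0, 0, 0], [0, 0, 0], [0, 0, -0.02], [0, 0, -0.05], [0, 0, -0.09], [0, 0, -0.13], [0, 0, -0.16], [0, 0, -0.165], [0, 0, -0.165]], "yaw": [0, 0, 0, 0, 0, 0, 0, 0, 0, 0, 0, 0], "fingers": [110, 50, 0, 0, 0, 0, 0, 0, 0, 0, 0, 0]}}

```text
clock: 15.3
position: [553.0, -296.3, 202.4]
ee_rot: [1.0, 0.001, 0.005, 0.003]
contact_force: [-0.4, 0.3, -1.2]
gripper_width: 85.2
```

```bash
python3 look.py d7 200 100 240 180
```

```text
15.35 [ 552.2 -296.   200.6] [-0.2 -0.5 -1.4] 85.37376551136232
```

View pics/d7.png

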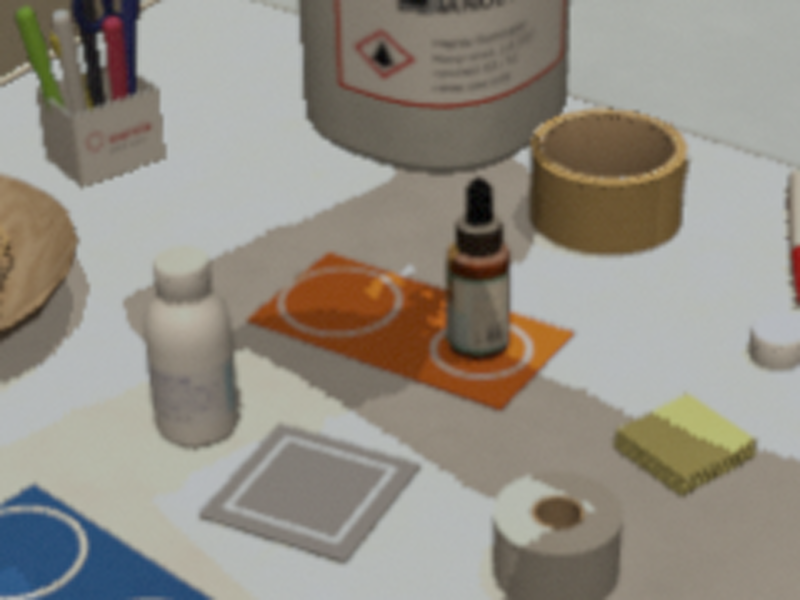

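Emit:
{"method": "send_rows", "body": {"translation": [[0.01, -0.016, 0], [0.028, -0.044, 0], [0.047, -0.074, 0], [0.064, -0.101, 0], [0.076, -0.12, 0], [0.083, -0.131, 0], [0.083, -0.131, 0.01], [0.083, -0.131, 0.03], [0.083, -0.131, 0.05], [0.083, -0.131, 0.07], [0.083, -0.131, 0.07]], "yaw": [0, 0, 0, 0, 0, 0, 0, 0, 0, 0, 0], "fingers": [0, 0, 0, 0, 0, 0, 0, 0, 0, 0, 0]}}

```text
clock: 16.45
position: [632.1, -165.8, 125.9]
ee_rot: [1.0, -0.0, -0.001, 0.002]
contact_force: [-0.3, 0.1, 0.1]
gripper_width: 85.2
```

Emit:
{"method": "send_rows", "body": {"translation": [[0.003, -0.001, 0.015], [0.003, -0.001, 0.04], [0.003, -0.001, 0.065], [0.003, -0.001, 0.083], [0.003, -0.001, 0.092], [0.003, -0.001, 0.094], [0.003, -0.001, 0.094], [0.003, -0.001, 0.094], [0.003, -0.001, 0.094], [0.003, -0.001, 0.094], [0.003, -0.001, 0.094], [0.003, -0.001, 0.094]], "yaw": [0, 0, 0, 0, 0, 0, 0, 0, 0, 0, 0, 0], "fingers": [0, 0, 0, 0, 0, 0, 0, 100, 200, 255, 255, 255]}}

```text
clock: 17.65
position: [635.8, -165.2, 33.1]
ee_rot: [1.0, -0.0, -0.0, 0.002]
contact_force: [0.1, 0.5, 4.4]
gripper_width: 39.8
```

Emit:
{"method": "send_rows", "body": {"translation": [[0, 0, 0], [0, 0, 0], [0, 0, 0]], "yaw": [0, 0, 0], "fingers": [255, 255, 255]}}

```text
clock: 17.95
position: [635.7, -165.1, 33.1]
ee_rot: [1.0, -0.0, -0.0, 0.002]
contact_force: [-0.3, 0.1, 1.9]
gripper_width: 40.0
```

Emit:
{"method": "send_rows", "body": {"translation": [[0, 0, -0.01], [0, 0, -0.03], [0, 0, -0.05], [-0.008, -0.012, -0.06], [-0.025, -0.039, -0.06], [-0.043, -0.068, -0.06], [-0.061, -0.096, -0.06], [-0.076, -0.12, -0.06], [-0.085, -0.133, -0.06], [-0.0877, -0.138, -0.06], [-0.0877, -0.138, -0.05], [-0.0877, -0.138, -0.03]], "yaw": [0, 0, 0, 0, 0, 0, 0, 0, 0, 0, 0, 0], "fingers": [255, 255, 255, 255, 255, 255, 255, 255, 255, 255, 255, 255]}}

```text
clock: 19.15
position: [549.9, -27.1, 63.3]
ee_rot: [1.0, -0.0, 0.002, 0.002]
contact_force: [0.1, -0.0, -1.0]
gripper_width: 40.2
```

Emit:
{"method": "send_rows", "body": {"translation": [[0, 0, 0.003], [0, 0, 0.01], [0, 0, 0.014], [0, 0, 0.014], [0, 0, 0.014]], "yaw": [0, 0, 0, 0, 0], "fingers": [255, 255, 255, 255, 255]}}

```text
clock: 19.65
position: [550.3, -27.3, 49.6]
ee_rot: [1.0, -0.0, 0.002, 0.002]
contact_force: [0.4, -0.6, -0.3]
gripper_width: 39.7
```

```bash
python3 look.py d8 140 150 240 180
```

```text
19.7 [550.4 -27.2  49.7] [ 0.6 -0.1 -0.2] 40.0642876434684
```

View pics/d8.png

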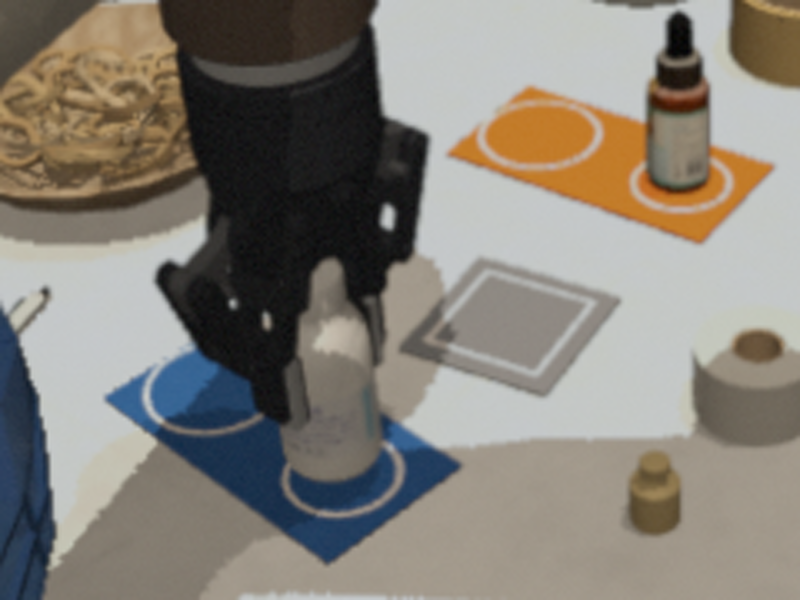

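Emit:
{"method": "send_rows", "body": {"translation": [[-0.0025, 0, 0.004], [-0.0025, 0, 0.008], [-0.0025, 0, 0.0115], [-0.0025, 0, 0.013], [-0.0025, 0, 0.0145], [-0.0025, 0, 0.0145]], "yaw": [0, 0, 0, 0, 0, 0], "fingers": [255, 255, 255, 255, 255, 255]}}

```text
clock: 20.3
position: [547.8, -27.3, 36.1]
ee_rot: [1.0, 0.0, 0.002, 0.002]
contact_force: [-2.9, -0.3, 5.8]
gripper_width: 40.2
```

Emit:
{"method": "send_rows", "body": {"translation": [[0, 0, 0], [0, 0, 0], [0, 0, 0], [0, 0, 0], [0, 0, 0], [0, 0, -0.02], [0, 0, -0.05], [0, 0, -0.09], [0, 0, -0.12], [0, 0, -0.135], [0, 0, -0.135]], "yaw": [0, 0, 0, 0, 0, 0, 0, 0, 0, 0, 0], "fingers": [100, 50, 0, 0, 0, 0, 0, 0, 0, 0, 0]}}

```text
clock: 21.4
position: [548.7, -26.6, 173.8]
ee_rot: [1.0, 0.0, 0.005, 0.001]
contact_force: [-0.2, -1.0, 0.4]
gripper_width: 85.2
```

Emit:
{"method": "send_rows", "body": {"translation": [[-0.012, 0.014, 0], [-0.035, 0.042, 0], [-0.06, 0.072, 0], [-0.085, 0.102, 0], [-0.105, 0.126, 0], [-0.118, 0.14, 0.01], [-0.1225, 0.1455, 0.035], [-0.1225, 0.1455, 0.07], [-0.1225, 0.1455, 0.1], [-0.1225, 0.1455, 0.11], [-0.1225, 0.1455, 0.11]], "yaw": [0, 0, 0, 0, 0, 0, 0, 0, 0, 0, 0], "fingers": [0, 0, 0, 0, 0, 0, 0, 0, 0, 0, 0]}}

```text
clock: 22.5
position: [425.4, -172.6, 61.0]
ee_rot: [1.0, 0.0, 0.002, 0.001]
contact_force: [-0.2, 0.4, 0.3]
gripper_width: 85.3
```

```bash
python3 look.py d9 220 170 240 180
```

```text
22.55 [ 426.9 -172.7   62.4] [-0.4 -0.4  0.6] 85.24026395220784
```

View pics/d9.png

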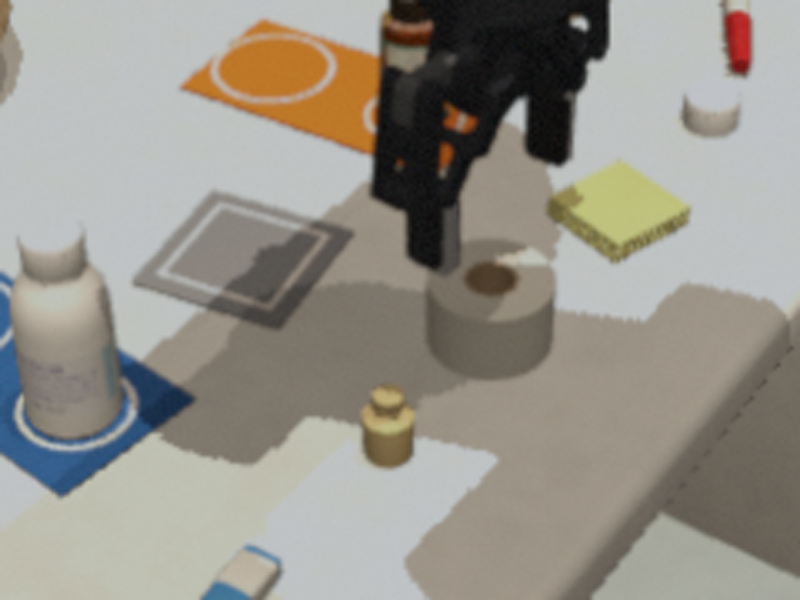

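Emit:
{"method": "send_rows", "body": {"translation": [[-0.001, -0.001, 0.01], [-0.001, -0.001, 0.025], [-0.001, -0.001, 0.04], [-0.001, -0.001, 0.05], [-0.001, -0.001, 0.055], [-0.001, -0.001, 0.056], [-0.001, -0.001, 0.056], [-0.001, -0.001, 0.056], [-0.001, -0.001, 0.056], [-0.001, -0.001, 0.056], [-0.001, -0.001, 0.056], [-0.001, -0.001, 0.056]], "yaw": [0, 0, 0, 0, 0, 0, 0, 0, 0, 0, 0, 0], "fingers": [0, 0, 0, 0, 0, 0, 50, 100, 150, 255, 255, 255]}}

```text
clock: 23.75
position: [427.0, -171.9, 7.5]
ee_rot: [1.0, 0.001, 0.005, 0.001]
contact_force: [-1.2, -0.3, 5.1]
gripper_width: 56.2
```

```bash
python3 look.py d10 220 170 240 180
```

```text
23.8 [ 427.  -171.9    7.5] [-0.2  0.5  6.6] 56.18540391789431
```

View pics/d10.png

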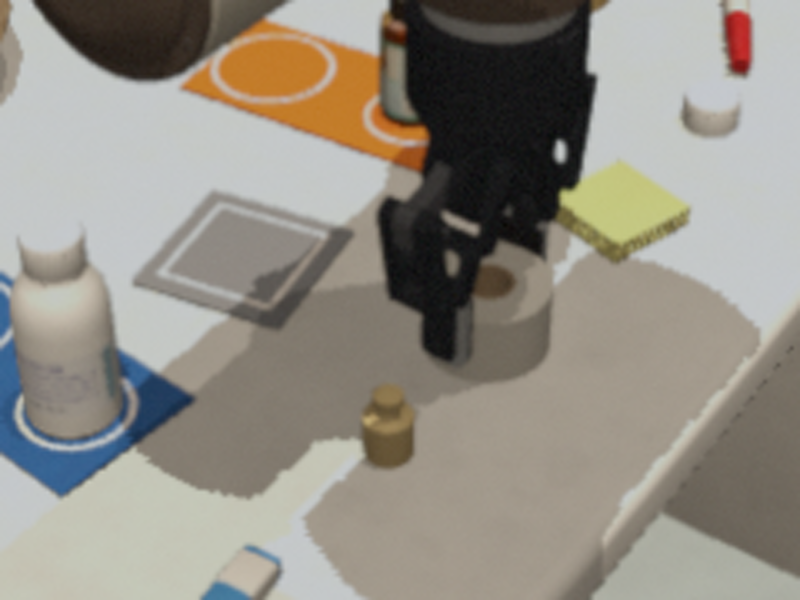

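Emit:
{"method": "send_rows", "body": {"translation": [[0, 0, -0.01], [0, 0, -0.03], [0.008, 0, -0.05], [0.025, 0, -0.055], [0.055, -0.002, -0.055], [0.09, -0.005, -0.055], [0.125, -0.01, -0.055], [0.16, -0.02, -0.055], [0.188, -0.035, -0.055], [0.205, -0.06, -0.055], [0.21, -0.09, -0.055], [0.2106, -0.115, -0.055]], "yaw": [0, 0, 0, 0, 0, 0, 0, 0, 0, 0, 0, 0], "fingers": [255, 255, 255, 255, 255, 255, 255, 255, 255, 255, 255, 255]}}

```text
clock: 25.0
position: [637.7, -55.2, 64.7]
ee_rot: [1.0, 0.001, 0.005, 0.001]
contact_force: [-0.7, -0.6, -0.8]
gripper_width: 56.1
```

```bash
python3 look.py d11 140 110 320 240
```

```text
25.05 [637.6 -52.1  64.8] [-0.3  1.  -0.8] 56.16223428657314
```

View pics/d11.png

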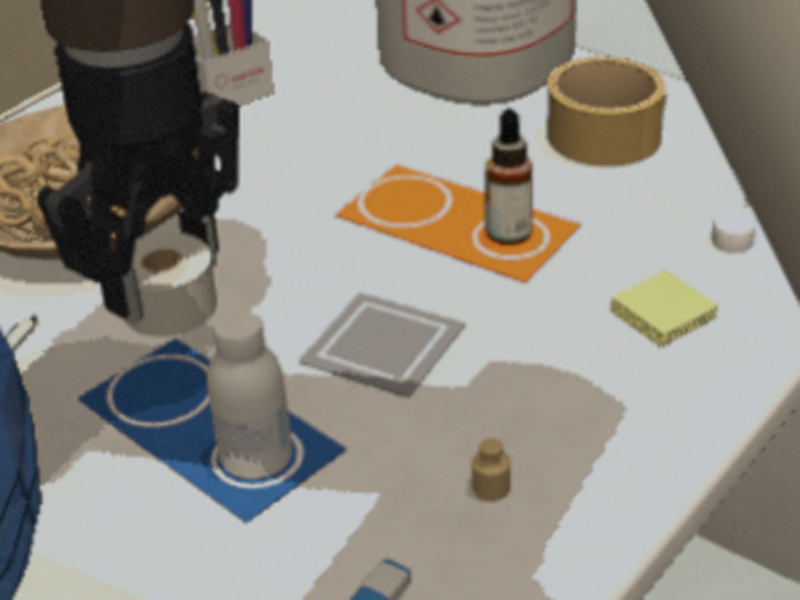

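Emit:
{"method": "send_rows", "body": {"translation": [[0, -0.009, 0], [0, -0.0155, 0.005], [0, -0.0155, 0.02], [0, -0.0155, 0.035], [0, -0.0155, 0.045], [0, -0.0155, 0.05], [0, -0.0155, 0.053], [0, -0.0155, 0.0545], [0, -0.0155, 0.0555], [0, -0.0155, 0.0555]], "yaw": [0, 0, 0, 0, 0, 0, 0, 0, 0, 0], "fingers": [255, 255, 255, 255, 255, 255, 255, 255, 255, 255]}}

```text
clock: 26.05
position: [638.1, -37.0, 10.6]
ee_rot: [1.0, 0.002, 0.006, 0.001]
contact_force: [-2.7, -0.9, 4.5]
gripper_width: 56.1
```

Touch-down at the expected height. Releasing and rising above the bottle's height.

Emit:
{"method": "send_rows", "body": {"translation": [[0, 0, 0], [0, 0, 0], [0, 0, 0], [0, 0, 0], [0, 0, -0.02], [0, 0, -0.05], [0, 0, -0.09], [0, 0, -0.12], [0, 0, -0.14], [0, 0, -0.14]], "yaw": [0, 0, 0, 0, 0, 0, 0, 0, 0, 0], "fingers": [60, 20, 0, 0, 0, 0, 0, 0, 0, 0]}}

```text
clock: 27.05
position: [638.7, -36.5, 154.5]
ee_rot: [1.0, 0.002, 0.01, 0.001]
contact_force: [-0.2, -0.0, 0.7]
gripper_width: 85.6
```

```bash
python3 look.py d12 140 110 320 240
```

```text
27.1 [637.2 -36.4 152. ] [-0.2  0.1 -0.8] 85.4135763473827
```

View pics/d12.png

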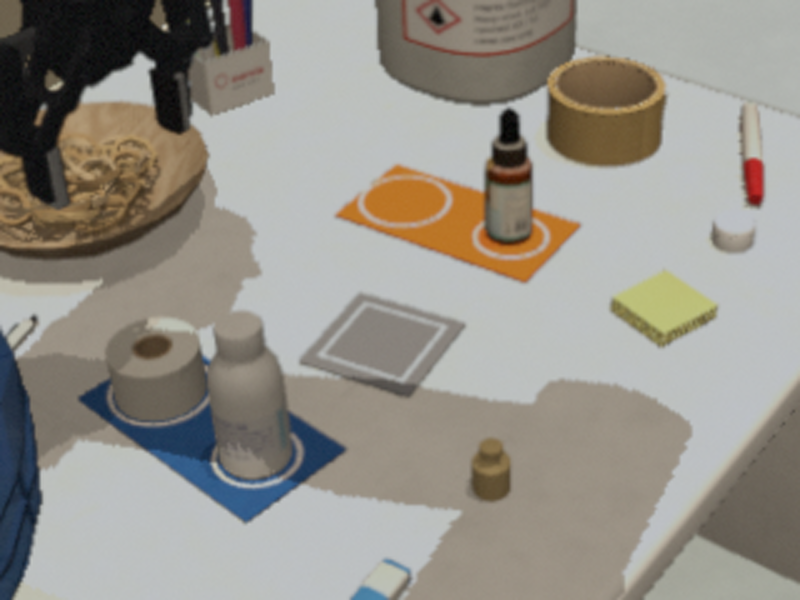

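Emit:
{"method": "send_rows", "body": {"translation": [[-0.015, 0.017, 0], [-0.045, 0.05, 0], [-0.08, 0.09, 0], [-0.115, 0.13, 0], [-0.15, 0.17, 0], [-0.18, 0.205, 0], [-0.203, 0.232, 0], [-0.2154, 0.2463, 0.015], [-0.2154, 0.2463, 0.05], [-0.2154, 0.2463, 0.085], [-0.2154, 0.2463, 0.1], [-0.2154, 0.2463, 0.1]], "yaw": [2, 4, 7, 10, 13, 16, 17, 17, 17, 17, 17, 17], "fingers": [0, 0, 0, 0, 0, 0, 0, 0, 0, 0, 0, 0]}}

```text
clock: 28.3
position: [421.4, -283.0, 45.6]
ee_rot: [0.989, -0.146, 0.003, -0.001]
contact_force: [0.7, -0.1, 0.7]
gripper_width: 85.3
```

```bash
python3 look.py d13 280 140 240 180;python3 -c "
from h import *
s=read_state();q=s['ee_rot'];print(2*np.degrees(np.arctan2(q[1],q[0])),q)"
```

```text
28.35 [ 423.  -283.4   47.3] [-0.  -0.6  0.1] 85.68923521833212
-16.759027469490228 [ 9.89312326e-01 -1.45727509e-01  4.91568781e-03 -6.71515635e-04]
```

View pics/d13.png

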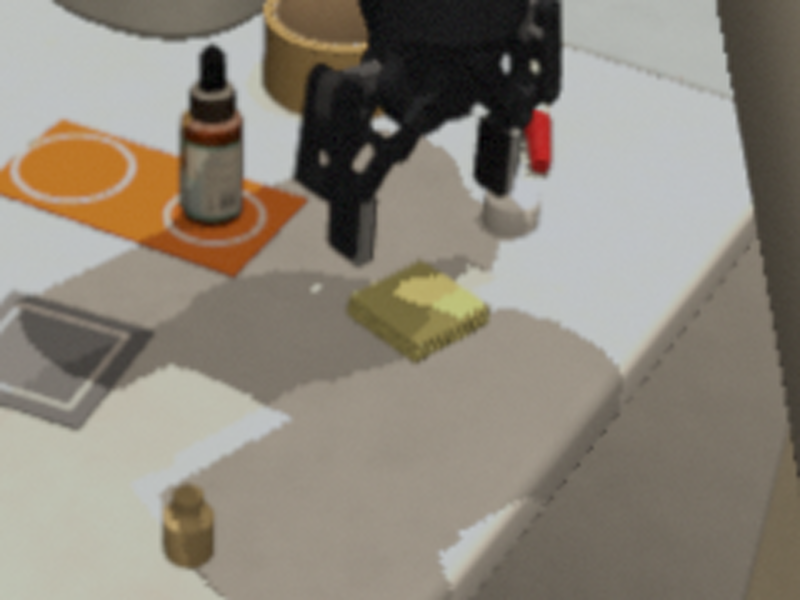

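Emit:
{"method": "send_rows", "body": {"translation": [[0, 0, 0.01], [0, 0, 0.022], [0, 0, 0.034], [0, 0, 0.041], [0, 0, 0.044], [0, 0, 0.045], [0, 0, 0.045], [0, 0, 0.045]], "yaw": [0, 0, 0, 0, 0, 0, 0, 0], "fingers": [40, 60, 60, 60, 60, 60, 60, 60]}}

```text
clock: 29.15
position: [423.7, -283.6, 2.7]
ee_rot: [0.989, -0.146, 0.005, -0.001]
contact_force: [-0.4, 0.2, -0.3]
gripper_width: 65.2
```

```bash
python3 look.py d14 360 180 120 90
```

```text
29.2 [ 423.8 -283.6    2.8] [0.  0.3 0.3] 65.50561469566465
```

View pics/d14.png

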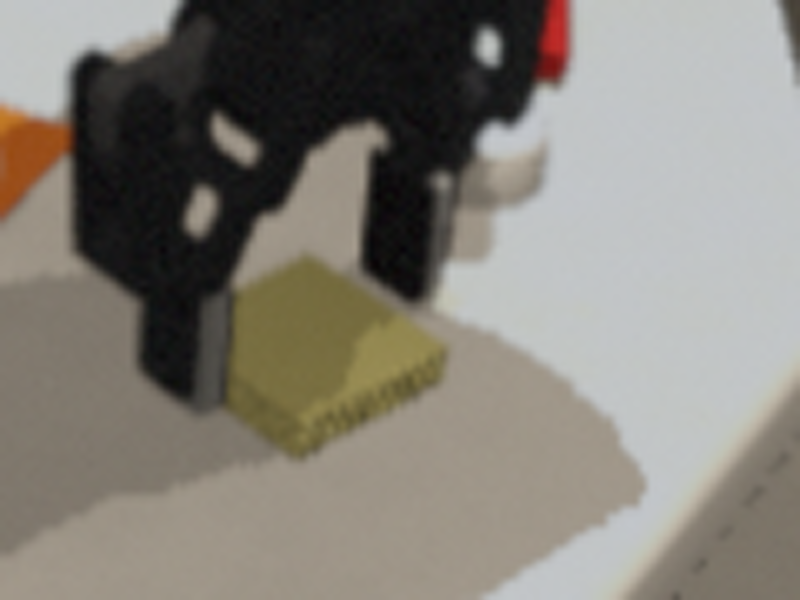

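```bash
python3 - <<'E'
from ov import *
a=np.radians(-17);R=np.array([[np.cos(a),-np.sin(a)],[np.sin(a),np.cos(a)]])
def box(cx,cy,z,w,h):
    p=np.array([[-w,-h],[w,-h],[w,h],[-w,h],[-w,-h]])/2;p=p@R.T+[cx,cy];return np.c_[p,np.full(5,z)]
it=[(box(421.8,-282.7,11,50,51),(0,0,255)),(box(421.8,-282.7,0,50,51),(0,0,255)),(box(423.8,-283.6,8.5,22,65.3),(0,255,0))]
draw('scene',cv2.imread('pics/d14s.png'),it,(360,180,120,90),'pics/d14o.png',6.66)
E
```

```text
(no output)
```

View pics/d14o.png

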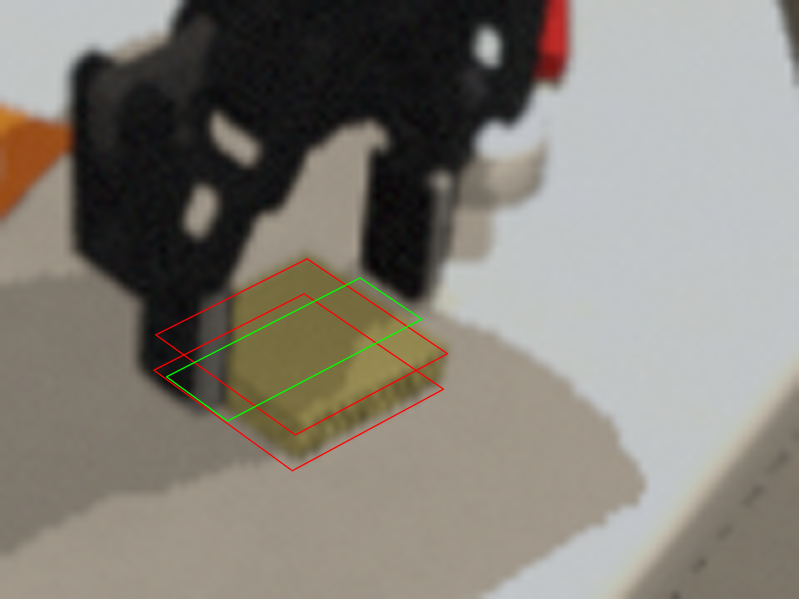

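Emit:
{"method": "send_rows", "body": {"translation": [[-0.0015, 0, 0.001], [-0.0015, 0, 0.002], [-0.0015, 0, 0.002], [-0.0015, 0, 0.002], [-0.0015, 0, 0.002], [-0.0015, 0, 0.002], [-0.0015, 0, 0.002], [-0.0015, 0, 0.002]], "yaw": [0, 0, 0, 0, 0, 0, 0, 0], "fingers": [60, 60, 100, 255, 255, 255, 255, 255]}}

```text
clock: 30.0
position: [422.3, -283.2, 1.3]
ee_rot: [0.989, -0.146, 0.005, -0.001]
contact_force: [-1.2, 1.2, 4.5]
gripper_width: 48.4
```

Emit:
{"method": "send_rows", "body": {"translation": [[0, 0, -0.008], [0, 0, -0.025], [0, 0, -0.04], [0.008, -0.015, -0.045], [0.022, -0.04, -0.045], [0.038, -0.07, -0.045], [0.054, -0.1, -0.045], [0.07, -0.128, -0.045], [0.082, -0.15, -0.045], [0.088, -0.1615, -0.045], [0.088, -0.1615, -0.045], [0.088, -0.1615, -0.045]], "yaw": [0, 0, 0, -3, -7, -11, -15, -19, -23, -27, -27.5, -27.5], "fingers": [255, 255, 255, 255, 255, 255, 255, 255, 255, 255, 255, 255]}}

```text
clock: 31.2
position: [552.1, -153.8, 47.6]
ee_rot: [0.996, 0.093, 0.005, 0.001]
contact_force: [-0.5, -0.8, -0.2]
gripper_width: 48.6
```

```bash
python3 look.py d15 200 160 200 150
```

```text
31.25 [ 551.8 -154.1   47.6] [-0.2  0.1 -0.2] 48.68505781912388
```

View pics/d15.png

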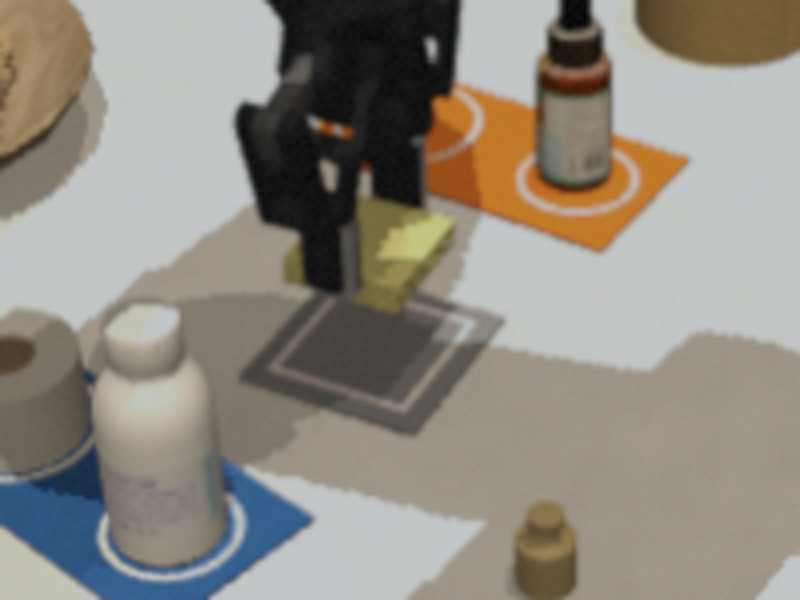

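Emit:
{"method": "send_rows", "body": {"translation": [[0.001, 0, 0.01], [0.001, 0, 0.022], [0.001, 0, 0.032], [0.001, 0, 0.038], [0.001, 0, 0.041], [0.001, 0, 0.043], [0.001, 0, 0.0445], [0.001, 0, 0.0445]], "yaw": [0, 0, 0, 0, 0, 0, 0, 0], "fingers": [255, 255, 255, 255, 255, 255, 255, 255]}}

```text
clock: 32.05
position: [553.0, -154.1, 4.4]
ee_rot: [0.996, 0.093, 0.005, 0.001]
contact_force: [-3.9, 0.8, 6.8]
gripper_width: 48.5
```

Emit:
{"method": "send_rows", "body": {"translation": [[0, 0, 0], [0, 0, 0], [0, 0, 0], [0, 0, 0], [0, 0, -0.015], [0, 0, -0.045], [0, 0, -0.08], [0, 0, -0.1], [0, 0, -0.1]], "yaw": [0, 0, 0, 0, 0, 0, 0, 0, 0], "fingers": [70, 40, 20, 0, 0, 0, 0, 0, 0]}}

```text
clock: 32.95
position: [554.4, -154.1, 107.9]
ee_rot: [0.996, 0.094, 0.008, 0.001]
contact_force: [1.5, 0.5, -0.2]
gripper_width: 85.3
```

```bash
python3 look.py d16 180 160 240 180;python3 - <<'E'
from ov import *
def rb(cx,cy,z,w,h,a):
    a=np.radians(a);R=np.array([[np.cos(a),-np.sin(a)],[np.sin(a),np.cos(a)]])
    p=np.array([[-w,-h],[w,-h],[w,h],[-w,h],[-w,-h]])/2;p=p@R.T+[cx,cy];return np.c_[p,np.full(5,z)]
it=[(rb(553.5,-154,14,50,51,10.7),(0,0,255)),(rb(553.5,-154,3,80,80,10.7),(0,255,0))]+[(circ(422,-88.5,z,d),(0,0,255)) for z,d in((0,22),(34,14))]
draw('scene',cv2.imread('pics/d16s.png'),it,(180,160,240,180),'pics/d16o.png',3.33)
E
```

```text
33.0 [ 552.9 -153.9  105.8] [-0.8 -0.1 -0.6] 85.45386591653919
```

View pics/d16o.png

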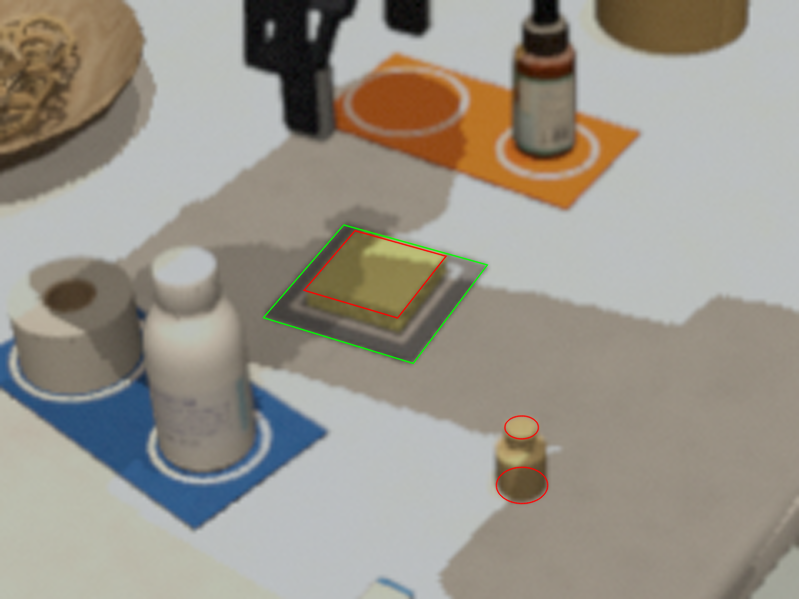

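Emit:
{"method": "send_rows", "body": {"translation": [[-0.012, -0.009, 0], [-0.035, -0.027, 0], [-0.06, -0.046, 0], [-0.085, -0.065, 0], [-0.105, -0.08, 0], [-0.1165, -0.0886, 0.01], [-0.1165, -0.0886, 0.03], [-0.1165, -0.0886, 0.045], [-0.1165, -0.0886, 0.05], [-0.1165, -0.0886, 0.05]], "yaw": [1, 3, 5, 7, 9, 10.7, 10.7, 10.7, 10.7, 10.7], "fingers": [0, 0, 50, 100, 110, 110, 110, 110, 110, 110]}}

```text
clock: 34.0
position: [421.6, -88.7, 52.8]
ee_rot: [1.0, -0.0, 0.005, 0.001]
contact_force: [0.1, -0.1, 0.4]
gripper_width: 48.2
```

```bash
python3 look.py d17 260 220 160 120
```

```text
34.05 [422.3 -88.6  53.5] [0.6 0.3 0.2] 48.581139145070644
```

View pics/d17.png

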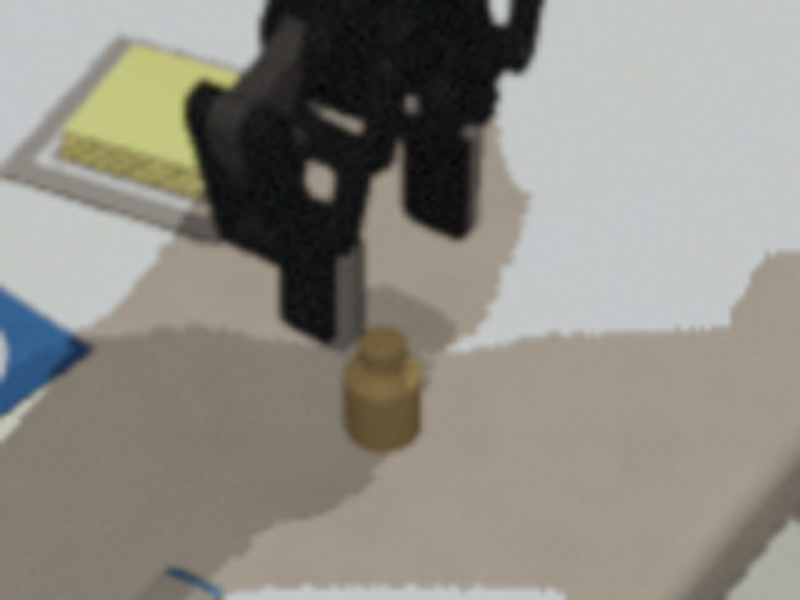

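Emit:
{"method": "send_rows", "body": {"translation": [[0, 0, 0.01], [0, 0, 0.023], [0, 0, 0.035], [0, 0, 0.043], [0, 0, 0.047], [0, 0, 0.048], [0, 0, 0.048], [0, 0, 0.048], [0, 0, 0.048], [0, 0, 0.048], [0, 0, 0.048], [0, 0, 0.048]], "yaw": [0, 0, 0, 0, 0, 0, 0, 0, 0, 0, 0, 0], "fingers": [110, 110, 110, 110, 110, 110, 130, 150, 170, 255, 255, 255]}}

```text
clock: 35.25
position: [423.1, -88.7, 6.1]
ee_rot: [1.0, 0.0, 0.006, 0.0]
contact_force: [-0.5, -0.9, 5.8]
gripper_width: 19.1
```

```bash
python3 look.py d18 260 220 160 120
```

```text
35.3 [423.2 -88.7   6.1] [-1.   0.6  5.8] 18.834009834399613
```

View pics/d18.png

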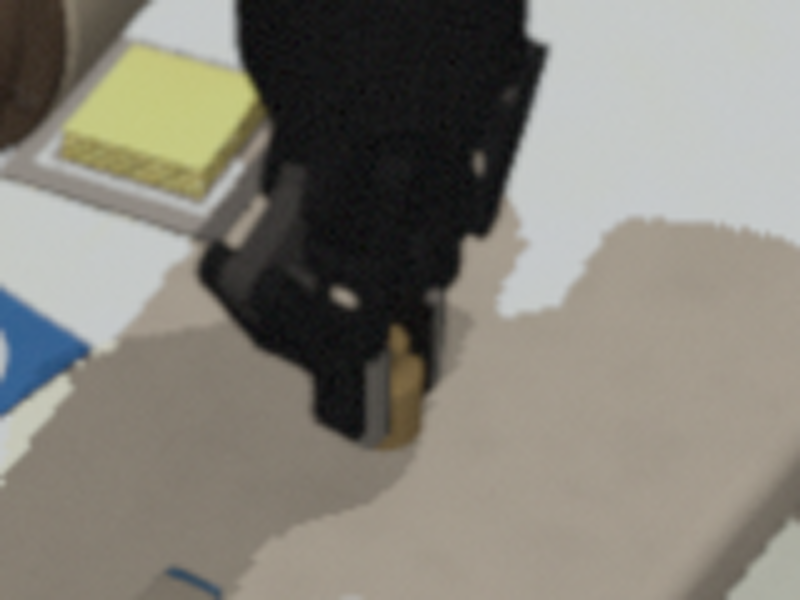

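Emit:
{"method": "send_rows", "body": {"translation": [[0, 0, -0.01], [0, 0, -0.03], [0, 0, -0.05], [0.01, 0.005, -0.055], [0.032, 0.016, -0.055], [0.056, 0.028, -0.055], [0.08, 0.04, -0.055], [0.103, 0.052, -0.055], [0.12, 0.06, -0.055], [0.13, 0.0653, -0.055], [0.13, 0.0653, -0.045], [0.13, 0.0653, -0.035]], "yaw": [0, 0, 0, 0, 0, 0, 0, 0, 0, 0, 0, 0], "fingers": [255, 255, 255, 255, 255, 255, 255, 255, 255, 255, 255, 255]}}

```text
clock: 36.5
position: [551.6, -153.6, 41.7]
ee_rot: [1.0, -0.0, 0.005, 0.0]
contact_force: [-0.3, 0.2, -0.2]
gripper_width: 18.9
```

```bash
python3 look.py d19 220 190 120 90
```

```text
36.55 [ 549.9 -153.4   39.7] [-1.6  0.8 -2.2] 19.01232200435456
```

View pics/d19.png

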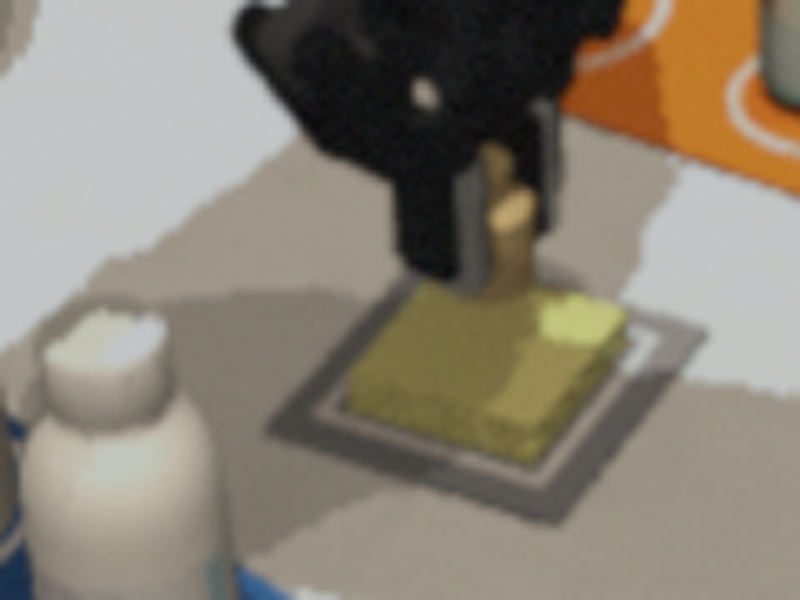

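Emit:
{"method": "send_rows", "body": {"translation": [[0.002, 0, 0.004], [0.002, 0, 0.009], [0.002, 0, 0.014], [0.002, 0, 0.017], [0.002, 0, 0.0185], [0.002, 0, 0.0195], [0.002, 0, 0.0195]], "yaw": [0, 0, 0, 0, 0, 0, 0], "fingers": [255, 255, 255, 255, 255, 255, 255]}}

```text
clock: 37.25
position: [552.2, -153.4, 20.5]
ee_rot: [1.0, -0.0, 0.004, 0.0]
contact_force: [0.5, 0.2, -2.3]
gripper_width: 18.8
```

```bash
python3 look.py d20 220 190 120 90;python3 - <<'E'
from ov import *
it=[(circ(553.5,-154,z,d),(0,0,255)) for z,d in((14,22),(38,22))]
draw('scene',cv2.imread('pics/d20s.png'),it,(220,190,120,90),'pics/d20o.png',6.66)
E
```

```text
37.3 [ 552.2 -153.4   20.4] [ 0.2 -0.  -0.7] 19.28175451261872
```

View pics/d20o.png

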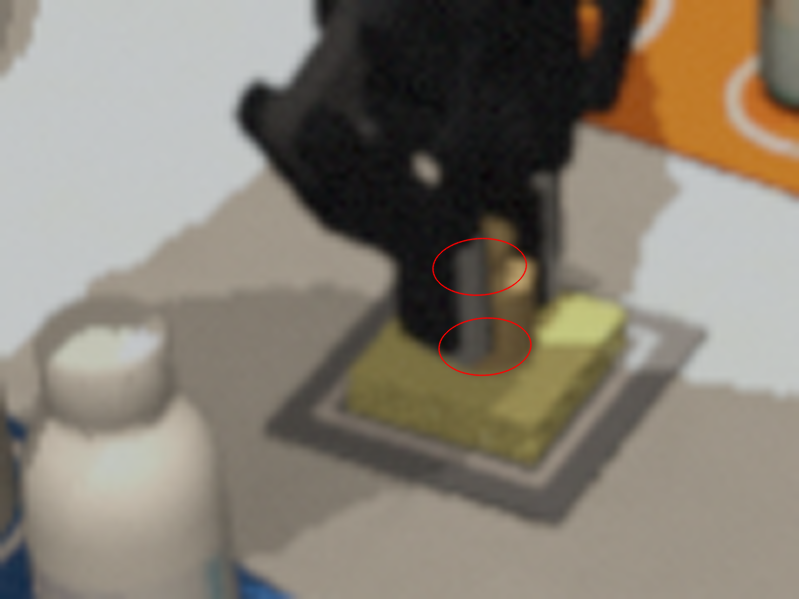

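Emit:
{"method": "send_rows", "body": {"translation": [[0.001, 0, 0.0005], [0.001, 0, 0.001], [0.001, 0, 0.0015], [0.001, 0, 0.0015]], "yaw": [0, 0, 0, 0], "fingers": [255, 255, 255, 255]}}

```text
clock: 37.7
position: [552.3, -153.4, 20.3]
ee_rot: [1.0, -0.0, 0.003, 0.0]
contact_force: [-5.4, 1.6, 9.5]
gripper_width: 18.8
```

Emit:
{"method": "send_rows", "body": {"translation": [[0, 0, 0], [0, 0, 0], [0, 0, 0], [0, 0, 0], [0, 0, 0], [0, 0, -0.01], [0, 0, -0.04], [0, 0, -0.08], [0, 0, -0.12], [0, 0, -0.16], [0, 0, -0.19], [0, 0, -0.2]], "yaw": [0, 0, 0, 0, 0, 0, 0, 0, 0, 0, 0, 0], "fingers": [170, 140, 100, 60, 60, 60, 60, 60, 60, 60, 60, 60]}}

```text
clock: 38.9
position: [552.9, -153.7, 225.3]
ee_rot: [1.0, 0.0, 0.007, 0.001]
contact_force: [0.1, -0.5, -0.4]
gripper_width: 65.3
```

Emit:
{"method": "send_rows", "body": {"translation": [[-0.015, -0.02, 0], [-0.04, -0.05, -0.01], [-0.07, -0.09, -0.02], [-0.1, -0.13, -0.03], [-0.115, -0.17, -0.04], [-0.13, -0.21, -0.04], [-0.14, -0.25, -0.04], [-0.15, -0.29, -0.04], [-0.155, -0.32, -0.04], [-0.16, -0.35, -0.04], [-0.165, -0.37, -0.04], [-0.17, -0.38, -0.04]], "yaw": [0, 0, 0, 0, 0, 0, 0, 0, 0, 0, 0, 0], "fingers": [60, 60, 60, 60, 60, 60, 60, 60, 60, 60, 60, 60]}}

```text
clock: 40.1
position: [381.5, 227.5, 261.8]
ee_rot: [1.0, 0.001, 0.006, 0.001]
contact_force: [0.1, -0.2, 0.2]
gripper_width: 65.6
```

```bash
python3 look.py e1 140 110 320 240; python3 - <<'E'
from ov import *
im=get_image('top');cv2.imwrite('pics/e1t.png',im)
ob=[(553.5,-297,[(3,33),(58,33),(100,12)]),(548,-27.3,[(3,43),(60,43),(98,27)]),(553,-154,[(14,22),(38,22),(48,14)]),(638,-36.7,[(3,58),(38,58)])]
it=[(circ(x,y,z,d),(0,0,255)) for x,y,l in ob for z,d in l]
draw('scene',cv2.imread('pics/e1s.png'),it,(165,145,290,200),'pics/e1o.png',2.7)
draw('top',im,it,(210,140,240,180),'pics/e1to.png',3.3)
E
```

```text
40.15 [381.3 227.8 261.9] [-0.2  0.8 -0.5] 65.06699560672207
```

View pics/e1o.png

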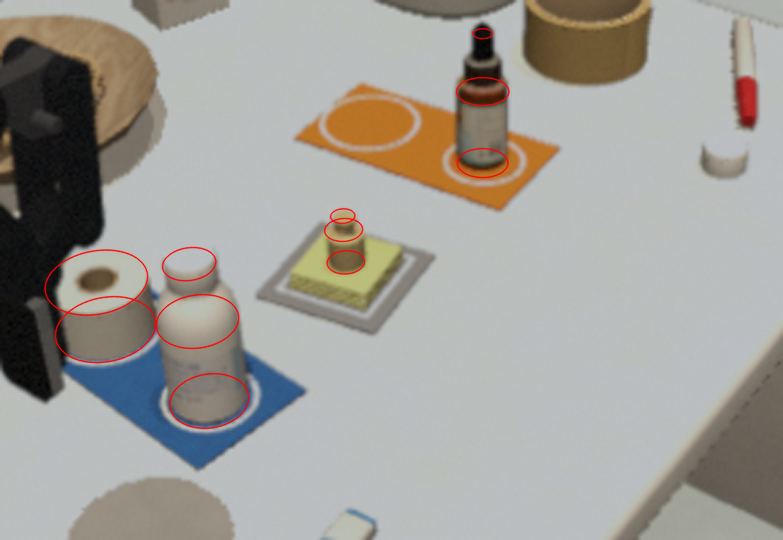

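View pics/e1t.png

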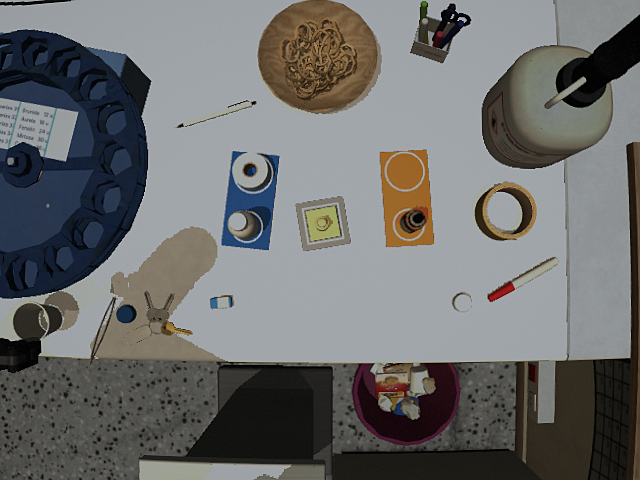

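View pics/e1to.png

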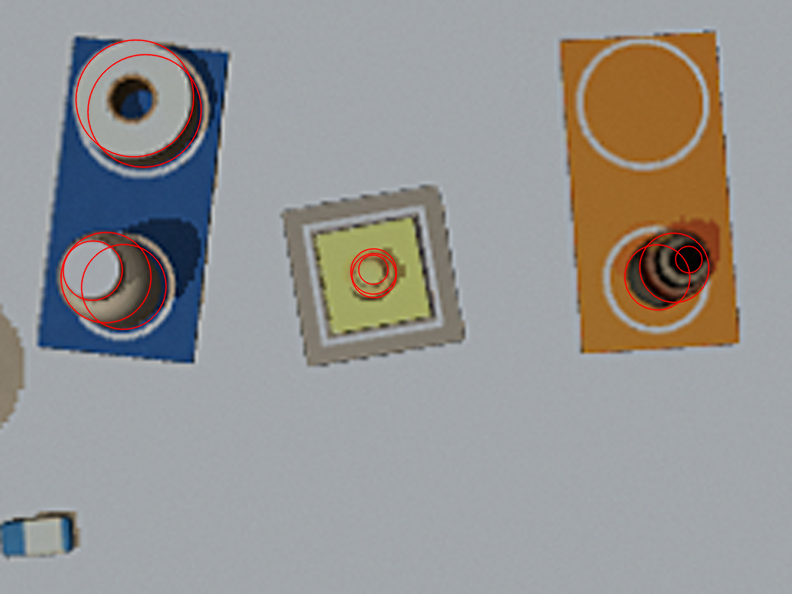

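```bash
python3 -c "
from bench import *
s=read_state();print(s['clock'],s['contact_force'].round(1),s['joint_vel'].round(3));print(job_done())"
```

```text
40.2 [-0.5 -0.9 -0.1] [-0.031 -0.011 -0.006  0.002 -0.004  0.018]
the job is handed in; nothing more can be done
None
```

I handed the job in at 40.2 s, with every object in its place. No verdict came back, so I only have my own checks.

- **White bottle:** I parked it behind the grey mat while I moved the dropper. It now stands on the blue mat's front ring.
- **Dropper bottle:** it stands on the orange mat's front ring.
- **Label roll:** it stands on the blue mat's rear ring.
- **Pad and weight:** the yellow pad lies on the grey mat, turned to line up with its edges. The brass weight stands on the middle of the pad.

In the last pictures from both cameras, everything was upright and within about 3 mm of its mark by overlaid outlines. That compares with limits of 15 mm, and 12 mm for the weight. The eraser and screw cap looked to be where they started. The arm was clear of everything, and the tool force was under about 1 N.

**Small disagreements:** the two cameras differed by about 2–3 mm on the roll and the bottles, close to the stated calibration error. The gripper also read 2–3 mm narrower than each object's stated size. Neither affected a grasp or placement.

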